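Nest the filter cups from the carousel into the receiver and stopper the stack

TASK

Build the filter stack: turning the carousel by its pegs to bring each cup to the open front, nest the cups in the mouth of the receiver flask one inside the other, each fully home and upright, in the order yellow, blue, green, white (some may be missing; skip those). Then plug the topmost cup with the orange-knobbed stopper, fully home. Leave the used red cup in its carousel pocket and do not disturb the bottle and jars.

Things in the scene. Friction and masses are not known exactly. Their poses are not given: they have to be found in the camera images.
- guard: fixed clear sheet over the rear of the carousel, on four thin posts. Origin on the bench, on the carousel's axis; its -x axis points out of the open front, to the arm; z up. The sheet spans x -48 to 175 mm, y -185 to 185 mm, z 146 to 152 mm of this frame; posts at (-30, +-178) and (167, +-100) mm. Only pockets in front of its edge can be reached from above
- turntable: fixed foot of the carousel, origin on the bench on its axis. The carousel above turns freely both ways without end stops (friction about 0.12 N m) and stays where left. Metal spider: five open pocket rings, 72 degrees apart, centres 100 mm from the axis, bore 54 mm, outer radius 35 mm, upper face at height 99 mm; between them five arms (upper face 98 mm) carrying pegs
- peg1 (a point): top centre of one of the five black turning pegs on the carousel: diameter 16 mm, 40 mm tall, top at height 138 mm, 145 mm from the carousel axis, midway between two pockets. Carry it round the axis to turn the carousel
- peg2 (a point): top centre of one of the five black turning pegs on the carousel: diameter 16 mm, 40 mm tall, top at height 138 mm, 145 mm from the carousel axis, midway between two pockets. Carry it round the axis to turn the carousel
- peg3 (a point): top centre of one of the five black turning pegs on the carousel: diameter 16 mm, 40 mm tall, top at height 138 mm, 145 mm from the carousel axis, midway between two pockets. Carry it round the axis to turn the carousel
- peg4 (a point): top centre of one of the five black turning pegs on the carousel: diameter 16 mm, 40 mm tall, top at height 138 mm, 145 mm from the carousel axis, midway between two pockets. Carry it round the axis to turn the carousel
- peg5 (a point): top centre of one of the five black turning pegs on the carousel: diameter 16 mm, 40 mm tall, top at height 138 mm, 145 mm from the carousel axis, midway between two pockets. Carry it round the axis to turn the carousel
- cup_yellow: yellow tapered filter cup, open at the top, 86 mm tall, 70 g. Origin at the centre of its underside, z up its axis. Cone outside radius 13 mm at the foot, 24.5 mm at z 60 mm; collar of outside radius 30 mm from z 60 to 86 mm, gripped across its 60 mm; collar bore radius 27 mm, wall 3 mm. Starts upright in a carousel pocket, hung by its collar, origin at height 39 mm. May be absent
- cup_blue: blue tapered filter cup, same shape as the other cups; starts in another pocket; may be absent. A cup nests in another with about 2 mm radial play; it is home when its collar rests on the collar below, its origin 26 mm above the other's
- cup_green: green tapered filter cup, same shape as the other cups; starts in another pocket; may be absent
- cup_white: white tapered filter cup, same shape as the other cups; starts in another pocket; may be absent
- cup_red: red tapered filter cup, same shape as the other cups; a used one, in another pocket, which must stay in its pocket (it may be turned round with the carousel)
- receiver: fixed receiver flask: dark foot of radius 56 mm, glass body and a black tapered mouth ring. Origin at the centre of its underside on the bench, z up. The mouth is at z 100 mm, outside radius 35 mm, bore radius 27 mm; a cup that is home in it has its origin at z 40 mm and its collar's underside on the mouth ring (z 100 mm)
- stopper: black tapered stopper with orange knob, waiting in the stand. Origin at the centre of its underside, z up. Plug radius 17.5 mm at the bottom, 24.5 mm at z 34 mm; flange radius 30 mm from z 34 to 44 mm; knob radius 13 mm from z 44 to 78 mm. About 120 g. It plugs a cup's mouth with 2 mm radial play; home when its flange rests on the collar, its origin 52 mm above the cup's
- stand: loose grey ring-shaped stand on the bench, 500 g, outer radius 45 mm, 40 mm tall, bore radius 27 mm; origin at the centre of its underside. The stopper starts plugged into it, flange on its rim, and moves along if the stand is knocked
- amber_bottle: bystander: amber bottle with black cap, radius 36 mm, 150 mm tall, origin at its underside
- clear_jar: bystander: clear jar with blue cap, radius 36 mm, 95 mm tall, origin at its underside
- small_jar: bystander: small jar with red cap, radius 25 mm, 75 mm tall, origin at its underside
Things that resemble listed ones, but are neither listed nor needed, are in the scene too. Of the things that look like the stopper, the largest one is meant. Several things have the shape of the cup_yellow; the one meant has the colours described above.

How it is judged:
By the outcome, as a careful person would: the job done as asked, in the order asked, and still so for the second after the job is handed in, with the robot touching nothing.
Of cup_yellow, cup_blue, cup_green, cup_white only 3 to 4 are there at a start; the rules pass over those that are not, and their reading is None.
At some moment in a run one of stand may be knocked a few centimetres aside while the robot is not near it.
It also fails if it takes over 210 s, if anything falls off the work surface, if the arm or the gripper's body presses on something with over 40 N, if the wrist force passes 120 N, or if a joint passes its speed limit or range.

ROBOT

A 6-joint arm with a two-finger parallel gripper is mounted at the origin on the work surface. World frame = base frame: x ahead of the robot, y to its left, z up, the work surface at z = 0. Lengths are in m, angles in degrees, forces in N, time in s.
With the tool pointing down it reaches from about 0.3 to 0.825 m from the base axis. Payload 5.4 kg.
Tool frame: the origin (TCP) lies at the centre of the arm's flange, where the gripper is bolted on; the fingertips stand 190 mm ahead of it and the grasp point (between the pads) lies 171 mm ahead of it (grip_depth is the distance from the TCP to the grasp point, in m); z points along the fingers, y is the line along which they close (so a half turn about z gives the same grasp; the last joint's range is limited). The gripper opens to 92 mm and grips with 3 to 60 N. Pads are 20 mm wide; open, the fingers measure 128 mm over their backs; the gripper's body (75 mm by 189 mm) begins 69 mm behind the grasp point.
Start: joints at [56.774, 9.076, 91.501, -0, 79.423, -12.038], TCP at [0.208, 0.536, 0.405] pointing down, gripper open.
Joint ranges: [-166.64, 166.64], [-54.1, 131.32], [10.49, 154.53], [-73.88, 253.88], [9.74, 151.15], [-171.62, 171.62]. Speed limits (degrees/s): [147.25, 147.25, 180, 180, 180, 180].

INTERFACE

Orientations are given as [roll, pitch, yaw] about the fixed x, y, z axes, in that order (R = Rz(yaw) Ry(pitch) Rx(roll)).
In Python, from cell import * gives the robot as it stands.
- The arm moves only by the tool play_rows, never from a script. Its argument "targets" is a list of rows, each an object with "offset": the shift along the tool's x, y, z in m, a list of three; "rotation": the turn, a rotation vector about the tool's x, y, z in rad, a list of three; "fingers": the finger opening in m, from 0 to 0.0919. A call has 1 to 8 rows; each row is the pose to reach, as a shift and turn from the pose commanded when the call began, along the tool's axes at that moment; what a row does not reach only later rows make up. A row lasts 1/8 s, in which the tool goes at most 62.5 mm and 10.7 degrees, less where a joint would pass 70% of its speed; a pose out of reach is approached as far as the arm can. A call with a gripper value outside its range is refused whole. The fingers move at their own pace and stop on an object; the grip force is fixed at half the most. Time passes only in rows, so rows that repeat a pose let the fingers close. It gives the time, the measured TCP pose, the force, the opening and the grip force at its end, in the units of the state.
- state(): the state, without advancing time (a new reading comes with each control period).
- read_camera(name): name is "scene" or "top" or "wrist"; returns the picture (384x512x3 uint8, red, green, blue); there is no depth.
- camera_params(name): a dict with "mtx" (3x3 intrinsics, pixels), "R" (3x3) and "t" (3): a world point X has camera coordinates R X + t; the wrist camera has in their place "T_tool_cam" (4x4, takes a point from camera to tool coordinates, whose origin is the TCP and whose axes are the flange's). Camera axes: x right, y down, z forward; pixel columns grow to the right and rows downward; lengths in m; the calibration is good to about 2 mm. A picture is of the moment at which its call begins: read the wrist's pose just before it. camera_params takes no time and is no camera call.
- sign_off(): hands the job in; it is judged then, once.
The state is a dict: "t": time; "joint_positions": joint angles; "dq": joint speeds; "effort": joint torques, N m; "position": TCP position; "tool_rot": TCP orientation; "force": force on the tool from outside, world axes, zero at the start; "wrist_torque": the same for the moment, N m; "finger_gap": finger opening in m; "finger_force": force on a finger pad.
Only numpy, scipy, OpenCV 4.12 (cv2) and the standard library are available. Lean on these libraries where they do the work, as an engineer would, in place of code of your own. Each camera call takes 0.05 s, during which the arm holds its last target. There are 200 camera calls.

## Working session

There is one attempt and no reset: what is moved stays moved. The work goes in short steps, Python scripts to look and compute and a tool call to move; the robot and the scene stay as the last step left them, time stands still between calls to the robot, and variables do not carry over. Pictures are saved under pics/ and viewed, at most 14 in all, crops included, and the job is handed in when it is done.

Besides the shell and the picture viewer there is one more tool, called after ">>>" in YAML: its name, and indented under it one key for each argument. play_rows: Moves the arm, as the interface text tells. Its arguments: {"type":"object","properties":{"targets":{"type":"array","items":{"type":"object","properties":{"offset":{"type":"array","items":{"type":"number"}},"rotation":{"type":"array","items":{"type":"number"}},"fingers":{"type":"number"}}}}},"required":["targets"]}

```bash
mkdir -p pics; ls; python3 - <<'E'
from cell import *
import cv2,numpy as np
np.set_printoptions(precision=4,suppress=True)
print(state())
ims=[]
for n in("scene","top"):
    im=read_camera(n);cv2.imwrite(f"pics/{n}0.png",im[:,:,::-1])
    p=camera_params(n);print(n,p, -p["R"].T@p["t"])
print(camera_params("wrist"))
E
```

```text
pics
{'t': 0.0, 'joint_positions': array([ 56.7742,   9.1121,  91.5709,   0.0001,  79.4232, -12.0382]), 'dq': array([ 0.0071, -0.0554,  0.0476, -0.0206, -0.0454, -0.0306]), 'effort': array([  0.0003, -38.5588, -32.2103,   0.0699,   0.0381,  -0.0002]), 'position': array([0.2077, 0.5359, 0.4037]), 'tool_rot': array([-179.8962,   -0.0222,  158.8123]), 'force': array([-0.4523,  0.3547, -0.2469]), 'wrist_torque': array([-0.0009, -0.0425, -0.0182]), 'finger_force': 0.0, 'finger_gap': 0.09183346820152058}
scene {'mtx': array([[365.0029,   0.    , 252.8666],
       [  0.    , 365.0029, 192.7308],
       [  0.    ,   0.    ,   1.    ]]), 'R': array([[ 0.263 ,  0.9647,  0.0141],
       [ 0.7244, -0.1878, -0.6633],
       [-0.6372,  0.1847, -0.7482]]), 't': array([-0.122 , -0.3529,  1.394 ])} [ 1.176  -0.206   0.8107]
top {'mtx': array([[487.6154,   0.    , 255.7878],
       [  0.    , 487.6154, 196.1214],
       [  0.    ,   0.    ,   1.    ]]), 'R': array([[-0.0168, -0.9998, -0.0094],
       [-0.9957,  0.0176, -0.0906],
       [ 0.0907,  0.0078, -0.9958]]), 't': array([0.0061, 0.5584, 1.7813])} [ 0.3946 -0.0177  1.8245]
{'mtx': array([[339.6034,   0.    , 259.9554],
       [  0.    , 339.6034, 194.1248],
       [  0.    ,   0.    ,   1.    ]]), 'T_tool_cam': array([[-0.0007, -0.9693, -0.2459,  0.0688],
       [ 1.    , -0.0009,  0.0008,  0.0002],
       [-0.001 , -0.2459,  0.9693,  0.019 ],
       [ 0.    ,  0.    ,  0.    ,  1.    ]])}
```

View pics/scene0.png

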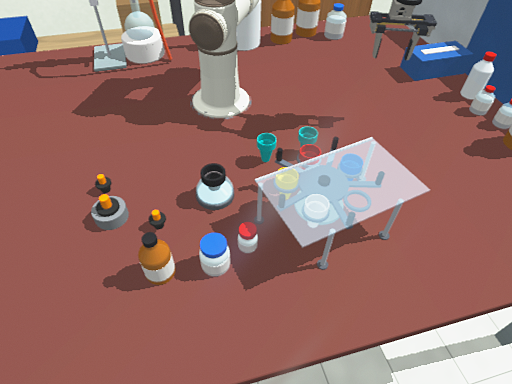

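View pics/top0.png

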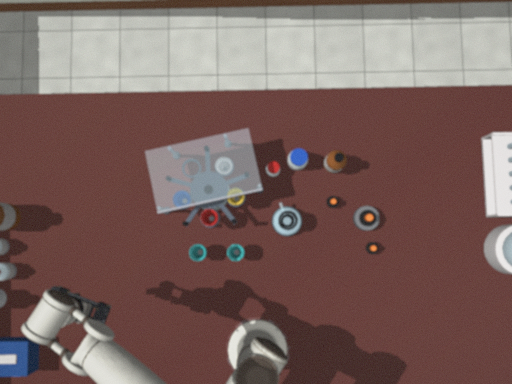

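The first pictures show red at the front (209,217 in top), yellow at (235,197), white at (224,166), blue at (182,199), and an empty fifth pocket. Green is therefore absent, and the teal cups on the bench are decoys. The receiver is at (287,220) and the stopper in its stand at (368,217).

```bash
cat > h.py <<'E'
from cell import *
import cv2,numpy as np
from scipy.spatial.transform import Rotation as Ro
np.set_printoptions(precision=4,suppress=True)
def ray(name,uv,z,T=None):
    p=camera_params(name);d=np.linalg.inv(p["mtx"])@np.array([*uv,1.])
    if name=="wrist":
        M=T@p["T_tool_cam"];c=M[:3,3];d=M[:3,:3]@d
    else: c=-p["R"].T@p["t"];d=p["R"].T@d
    return c+d*(z-c[2])/d[2]
def proj(name,X,T=None):
    p=camera_params(name)
    if name=="wrist":
        M=np.linalg.inv(T@p["T_tool_cam"]);q=M[:3,:3]@X+M[:3,3]
    else:q=p["R"]@X+p["t"]
    q=p["mtx"]@q;return q[:2]/q[2]
def tool(s=None):
    s=s or state();T=np.eye(4);T[:3,:3]=Ro.from_euler("xyz",s["tool_rot"],degrees=True).as_matrix();T[:3,3]=s["position"];return T
def off(P,yaw=None,s=None):
    "offset & rotvec in tool axes to bring TCP to P, pointing down with yaw"
    T=tool(s);R=T[:3,:3];o=R.T@(np.array(P)-T[:3,3]);r=None
    if yaw is not None: r=Ro.from_matrix(R.T@Ro.from_euler("xyz",[180,0,yaw],degrees=True).as_matrix()).as_rotvec()
    return o,r
def blobs(im,lo,hi,amin=15):
    h=cv2.cvtColor(im,cv2.COLOR_RGB2HSV);m=cv2.inRange(h,np.array(lo),np.array(hi))
    n,l,s,c=cv2.connectedComponentsWithStats(m)
    return [(c[i],s[i,4],s[i,:4]) for i in range(1,n) if s[i,4]>=amin]
E
python3 - <<'E'
from h import *
im=cv2.imread("pics/top0.png")[:,:,::-1].copy()
c=im[125:265,135:395];cv2.imwrite("pics/topz.png",cv2.resize(c,None,fx=3,fy=3,interpolation=cv2.INTER_CUBIC)[:,:,::-1])
for n,uv,z in [("red",(209,217),.125),("yel",(235.5,197),.125),("wh",(224,166),.125),("blue",(182,199),.125),("recv",(287,221),.1),("stop",(369,217),.084),("hub",(208,188),.1),("tealL",(198,252),.086),("tealR",(236,252),.086),("amber",(335,161),.15),("clear",(298,158),.095),("small",(274,168),.075),("s1",(334,202),.05),("s2",(374,248),.05)]:
    print(n,ray("top",uv,z))
for r in blobs(im,(5,150,150),(18,255,255),5):print("or",r)
E
```

```text
red [0.4791 0.1602 0.125 ]
yel [0.5475 0.0668 0.125 ]
wh [0.6579 0.1058 0.125 ]
blue [0.5438 0.2543 0.125 ]
recv [ 0.4615 -0.1129  0.1   ]
stop [ 0.4713 -0.406   0.084 ]
hub [0.5837 0.1655 0.1   ]
tealL [0.3576 0.2043 0.086 ]
tealR [0.3553 0.0695 0.086 ]
amber [ 0.6645 -0.2811  0.15  ]
clear [ 0.6866 -0.1577  0.095 ]
small [ 0.655  -0.0716  0.075 ]
s1 [ 0.5297 -0.2884  0.05  ]
s2 [ 0.3606 -0.4274  0.05  ]
or (array([330.1667, 160.5   ]), np.int32(6), array([329, 160,   4,   2], dtype=int32))
or (array([332.8966, 200.931 ]), np.int32(29), array([330, 198,   7,   6], dtype=int32))
or (array([368.92, 217.02]), np.int32(50), array([365, 214,   9,   7], dtype=int32))
or (array([373.0909, 247.697 ]), np.int32(33), array([370, 245,   7,   6], dtype=int32))
```

View pics/topz.png

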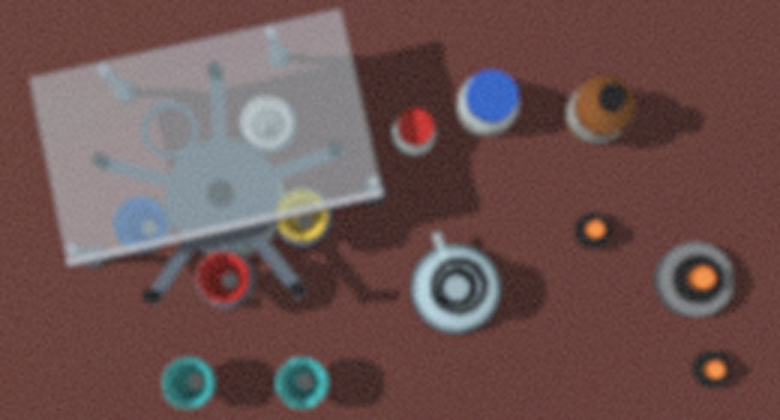

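```bash
python3 - <<'E'
from h import *
from scipy.optimize import least_squares
P=np.array([ray("top",u,.125)[:2] for u in[(209,217),(235.5,197),(224,166),(182,199)]]+[ray("top",u,.138)[:2] for u in[(185.7,223.7),(234,221.7)]])
a=np.radians([0,72,144,-72,-36,36]);r=np.array([.1]*4+[.145]*2)
f=lambda p:(np.c_[p[0]+r*np.cos(p[2]+a),p[1]+r*np.sin(p[2]+a)]-P).ravel()
s=least_squares(f,[.578,.163,np.pi]);print(s.x,np.degrees(s.x[2]),s.fun.reshape(-1,2)*1000)
A=ray("top",(135+68/3,125+265/3),.149);B=ray("top",(135+383/3,125+192/3),.149);print(A,B,np.degrees(np.arctan2(-(A-B)[0],(A-B)[1])))
print(off((.42,.03,.48),180))
E
```

```text
[0.5766 0.1612 3.1704] 181.65016769846562 [[-2.5031 -1.8794]
 [ 0.8784 -1.5427]
 [ 1.2705 -1.0923]
 [-0.8786  1.0318]
 [ 0.1824  3.3038]
 [ 1.0503  0.1788]]
[0.4936 0.3346 0.149 ] [ 0.5715 -0.0287  0.149 ] 12.095508596399105
(array([-0.3808, -0.3951, -0.0757]), array([-0.0016, -0.0007, -0.3698]))
```

>>> play_rows:
  targets:
    - {"offset": [-0.04, -0.04, -0.02], "rotation": [0, 0, -0.05], "fingers": 0.0919}
    - {"offset": [-0.08, -0.08, -0.04], "rotation": [0, 0, -0.1], "fingers": 0.0919}
    - {"offset": [-0.12, -0.12, -0.06], "rotation": [0, 0, -0.15], "fingers": 0.0919}
    - {"offset": [-0.16, -0.165, -0.07], "rotation": [0, 0, -0.2], "fingers": 0.0919}
    - {"offset": [-0.2, -0.21, -0.076], "rotation": [0, 0, -0.25], "fingers": 0.0919}
    - {"offset": [-0.24, -0.25, -0.076], "rotation": [0, 0, -0.3], "fingers": 0.0919}
    - {"offset": [-0.28, -0.29, -0.076], "rotation": [0, 0, -0.34], "fingers": 0.0919}
    - {"offset": [-0.32, -0.33, -0.076], "rotation": [0, 0, -0.37], "fingers": 0.0919}

```text
t: 1.1
position: [0.3871, 0.111, 0.4805]
tool_rot: [180.0, 0.0, -179.9]
force: [0.8, 0.1, -0.3]
finger_gap: 0.0922
finger_force: 0.0
```

>>> play_rows:
  targets:
    - {"offset": [-0.04, -0.04, 0], "rotation": [0, 0, 0], "fingers": 0.0919}
    - {"offset": [-0.06, -0.065, 0], "rotation": [0, 0, 0], "fingers": 0.0919}
    - {"offset": [-0.06, -0.065, 0], "rotation": [0, 0, 0], "fingers": 0.0919}

```text
t: 1.48
position: [0.4476, 0.0464, 0.4799]
tool_rot: [180.0, -0.1, 179.8]
force: [0.2, 0.8, -0.7]
finger_gap: 0.0916
finger_force: 0.0
```

```bash
python3 - <<'E'
from h import *
s=state();print(s["t"],s["position"],s["tool_rot"])
im=read_camera("wrist");cv2.imwrite("pics/w1.png",im[:,:,::-1]);np.save("T1.npy",tool(s))
E
```

```text
1.475 [0.4476 0.0464 0.4799] [179.9862  -0.1063 179.8289]
```

View pics/w1.png

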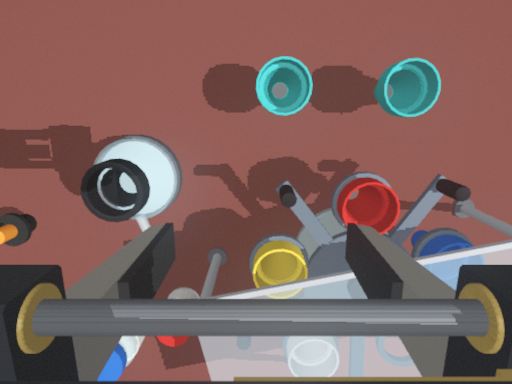

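The wrist view shows the receiver mouth at (115,190), the red cup rim at (369,208), the yellow rim at (281,269), and the front pegs with tops near (288,198) and (461,193). I'll measure these precisely.

```bash
python3 - <<'E'
from h import *
from scipy.optimize import least_squares
im=cv2.imread("pics/w1.png")[:,:,::-1].copy();T=np.load("T1.npy")
R=lambda uv,z:ray("wrist",uv,z,T)
# rim ellipses by colour masks -> contour points on z plane -> circle fit on outer edge
h=cv2.cvtColor(im,cv2.COLOR_RGB2HSV)
def fit(mask,roi,z,name):
    m=np.zeros_like(mask);x0,y0,x1,y1=roi;m[y0:y1,x0:x1]=mask[y0:y1,x0:x1]
    c=max(cv2.findContours(m,cv2.RETR_EXTERNAL,cv2.CHAIN_APPROX_NONE)[0],key=cv2.contourArea)
    e=cv2.fitEllipse(cv2.convexHull(c));p=R(e[0],z);print(name,e,p);return p
red=cv2.bitwise_or(cv2.inRange(h,(0,180,90),(5,255,255)),cv2.inRange(h,(174,180,90),(180,255,255)))
r=fit(red,(330,165,410,240),.125,"red")
y=fit(cv2.inRange(h,(20,100,90),(35,255,255)),(245,235,315,300),.125,"yel")
blk=cv2.inRange(h,(0,0,0),(180,255,60))
rc=fit(blk,(75,150,155,225),.1,"recv")
p1=fit(blk,(270,170,300,210),.138,"peg+");p2=fit(blk,(430,170,475,205),.138,"peg-")
P=np.array([r[:2],y[:2],R((288,198),.138)[:2],R((461,193),.138)[:2]]);print(P)
a=np.radians([0,72,36,-36]);q=np.array([.1,.1,.145,.145])
f=lambda p:(np.c_[p[0]+q*np.cos(p[2]+a),p[1]+q*np.sin(p[2]+a)]-P).ravel()
s=least_squares(f,[.578,.163,np.pi]);print(s.x,np.degrees(s.x[2]),s.fun.reshape(-1,2)*1000)
# guard edge
A=R((230,296),.152);B=R((505,246),.152);print(A,B,np.degrees(np.arctan2(-(B-A)[0],(B-A)[1])))
# peg+ position
pp=np.degrees(s.x[2])+36;X=np.r_[s.x[0]+.145*np.cos(np.radians(pp)),s.x[1]+.145*np.sin(np.radians(pp)),.33]
print("peg",pp,X,off(X,pp))
E
```

```text
red ((368.4305114746094, 206.22909545898438), (54.7985954284668, 60.52119827270508), 121.43989562988281) [0.4769 0.1586 0.125 ]
yel ((278.71282958984375, 267.2747497558594), (53.151248931884766, 56.26496887207031), 75.31465148925781) [0.5451 0.0668 0.125 ]
recv ((111.39080810546875, 187.01397705078125), (56.38449478149414, 62.885711669921875), 56.67647933959961) [ 0.4612 -0.1151  0.1   ]
peg+ ((286.3669738769531, 194.00814819335938), (13.427220344543457, 19.315509796142578), 167.24337768554688) [0.4603 0.0728 0.138 ]
peg- ((452.6083679199219, 189.38072204589844), (15.367814064025879, 37.27217102050781), 112.27527618408203) [0.4562 0.2353 0.138 ]
[[0.4769 0.1586]
 [0.5451 0.0668]
 [0.4643 0.0745]
 [0.4599 0.2441]]
[0.5776 0.161  3.1553] 180.7861685391271 [[ 0.7351  1.0621]
 [ 2.9323 -1.3284]
 [-2.8671 -0.2743]
 [-0.8003  0.5406]]
[0.5633 0.0161 0.152 ] [0.51   0.2861 0.152 ] 11.17616212723621
peg 216.7861685391271 [0.4615 0.0742 0.33  ] (array([-0.0147,  0.0266,  0.1501]), array([ 0.0012, -0.0014, -0.6434]))
```

>>> play_rows:
  targets:
    - {"offset": [-0.014, 0.026, 0.0], "rotation": [0, 0, -0.16], "fingers": 0.045}
    - {"offset": [-0.014, 0.026, 0.04], "rotation": [0, 0, -0.32], "fingers": 0.045}
    - {"offset": [-0.014, 0.026, 0.08], "rotation": [0, 0, -0.48], "fingers": 0.045}
    - {"offset": [-0.014, 0.026, 0.12], "rotation": [0, 0, -0.64], "fingers": 0.045}
    - {"offset": [-0.014, 0.026, 0.14], "rotation": [0, 0, -0.645], "fingers": 0.045}
    - {"offset": [-0.014, 0.026, 0.14], "rotation": [0, 0, -0.645], "fingers": 0.045}

```text
t: 2.28
position: [0.4595, 0.075, 0.3392]
tool_rot: [179.8, -0.2, -142.9]
force: [-0.2, 0.7, 0.2]
finger_gap: 0.0444
finger_force: 0.0
```

```bash
python3 - <<'E'
from h import *
s=state();print(s["t"],s["position"],s["tool_rot"],s["finger_gap"]);print(off((.4615,.0742,.293),216.8))
im=read_camera("wrist");cv2.imwrite("pics/w2.png",im[:,:,::-1])
E
```

```text
2.275 [0.4595 0.075  0.3392] [ 179.8313   -0.157  -142.9413] 0.04441860066331033
(array([-0.0012, -0.002 ,  0.0462]), array([ 0.0029, -0.0027,  0.0045]))
```

View pics/w2.png

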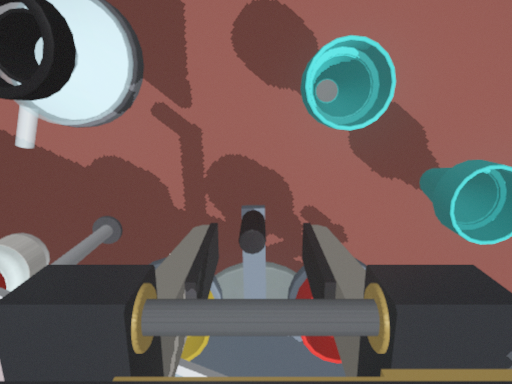

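The peg is between the fingers, at (254,240), slightly left of the mid-line at column 260.

```bash
python3 - <<'E'
from h import *
im=cv2.imread("pics/w2.png");g=im.max(2);b=(g<45).astype(np.uint8);b[:205]=0;b[262:]=0;b[:,:232]=0;b[:,280:]=0
ys,xs=np.nonzero(b);print(xs.min(),xs.max(),ys.min(),ys.max(),np.median(xs))
T=tool();
for uv in[(254,241),(254,238)]:
    X=ray("wrist",uv,.138,T);print(X,T[:3,:3].T@(X-T[:3,3]))
E
```

```text
240 264 212 234 252.0
[0.467  0.0759 0.138 ] [-0.0062 -0.0033  0.2027]
[0.4655 0.0748 0.138 ] [-0.0043 -0.0033  0.2027]
```

>>> play_rows:
  targets:
    - {"offset": [-0.005, -0.003, 0.02], "rotation": [0, 0, 0], "fingers": 0.045}
    - {"offset": [-0.005, -0.003, 0.046], "rotation": [0, 0, 0], "fingers": 0.045}
    - {"offset": [-0.005, -0.003, 0.046], "rotation": [0, 0, 0], "fingers": 0.045}
    - {"offset": [-0.005, -0.003, 0.046], "rotation": [0, 0, 0], "fingers": 0.01}
    - {"offset": [-0.005, -0.003, 0.046], "rotation": [0, 0, 0], "fingers": 0.01}
    - {"offset": [-0.005, -0.003, 0.046], "rotation": [0, 0, 0], "fingers": 0.01}
    - {"offset": [-0.005, -0.003, 0.046], "rotation": [0, 0, 0], "fingers": 0.01}

```text
t: 3.2
position: [0.467, 0.0744, 0.2956]
tool_rot: [-180.0, 0.1, -143.0]
force: [-1.3, 1.2, 3.8]
finger_gap: 0.0152
finger_force: 30.0
```

```bash
python3 - <<'E'
from h import *
s=state();print(s);T=tool();p=s["position"];print(np.hypot(p[0]-.577,p[1]-.161),np.degrees(np.arctan2(p[1]-.161,p[0]-.577))%360)
for st in(4,4.5,5):
  for k in range(1,9):
    d=np.radians(st*k);print(st,round(.145*(np.cos(d)-1),4),round(.145*np.sin(d),4),round(d,3))
E
```

```text
{'t': 3.2, 'joint_positions': array([  -5.6369,    0.4946,  113.686 ,    0.0125,   65.7484, -132.6053]), 'dq': array([-0.0513,  0.0382, -0.0215, -0.1308,  0.05  , -0.0501]), 'effort': array([ -0.3241, -27.742 , -27.7404,  -0.1905,  -0.2694,   0.0166]), 'position': array([0.467 , 0.0744, 0.2956]), 'tool_rot': array([-179.9603,    0.0599, -143.0368]), 'force': array([-1.2896,  1.1812,  3.8493]), 'wrist_torque': array([ 0.1798,  0.2059, -0.0355]), 'finger_force': 30.001401901245117, 'finger_gap': 0.015238650728442155}
0.1399640265756762 218.2173025783323
4 -0.0004 0.0101 0.07
4 -0.0014 0.0202 0.14
4 -0.0032 0.0301 0.209
4 -0.0056 0.04 0.279
4 -0.0087 0.0496 0.349
4 -0.0125 0.059 0.419
4 -0.017 0.0681 0.489
4 -0.022 0.0768 0.559
4.5 -0.0004 0.0114 0.079
4.5 -0.0018 0.0227 0.157
4.5 -0.004 0.0338 0.236
4.5 -0.0071 0.0448 0.314
4.5 -0.011 0.0555 0.393
4.5 -0.0158 0.0658 0.471
4.5 -0.0214 0.0758 0.55
4.5 -0.0277 0.0852 0.628
5 -0.0006 0.0126 0.087
5 -0.0022 0.0252 0.175
5 -0.0049 0.0375 0.262
5 -0.0087 0.0496 0.349
5 -0.0136 0.0613 0.436
5 -0.0194 0.0725 0.524
5 -0.0262 0.0832 0.611
5 -0.0339 0.0932 0.698
```

>>> play_rows:
  targets:
    - {"offset": [-0.0004, 0.0101, 0], "rotation": [0, 0, 0.07], "fingers": 0.01}
    - {"offset": [-0.0014, 0.0202, 0], "rotation": [0, 0, 0.14], "fingers": 0.01}
    - {"offset": [-0.0032, 0.0301, 0], "rotation": [0, 0, 0.209], "fingers": 0.01}
    - {"offset": [-0.0056, 0.04, 0], "rotation": [0, 0, 0.279], "fingers": 0.01}
    - {"offset": [-0.0087, 0.0496, 0], "rotation": [0, 0, 0.349], "fingers": 0.01}
    - {"offset": [-0.0125, 0.059, 0], "rotation": [0, 0, 0.419], "fingers": 0.01}
    - {"offset": [-0.017, 0.0681, 0], "rotation": [0, 0, 0.489], "fingers": 0.01}
    - {"offset": [-0.022, 0.0768, 0], "rotation": [0, 0, 0.559], "fingers": 0.01}

```text
t: 4.2
position: [0.4376, 0.1491, 0.2955]
tool_rot: [-179.9, -0.2, -175.2]
force: [-7.9, -1.6, 10.0]
finger_gap: 0.0154
finger_force: 30.0
```

>>> play_rows:
  targets:
    - {"offset": [-0.0004, 0.0101, 0], "rotation": [0, 0, 0.07], "fingers": 0.01}
    - {"offset": [-0.0014, 0.0202, 0], "rotation": [0, 0, 0.14], "fingers": 0.01}
    - {"offset": [-0.0032, 0.0301, 0], "rotation": [0, 0, 0.209], "fingers": 0.01}
    - {"offset": [-0.0056, 0.04, 0], "rotation": [0, 0, 0.279], "fingers": 0.01}
    - {"offset": [-0.0087, 0.0496, 0], "rotation": [0, 0, 0.349], "fingers": 0.01}
    - {"offset": [-0.0125, 0.059, 0], "rotation": [0, 0, 0.419], "fingers": 0.01}
    - {"offset": [-0.015, 0.064, 0], "rotation": [0, 0, 0.46], "fingers": 0.01}
    - {"offset": [-0.015, 0.064, 0], "rotation": [0, 0, 0.46], "fingers": 0.01}

```text
t: 5.2
position: [0.4466, 0.2152, 0.2955]
tool_rot: [180.0, -0.3, 158.6]
force: [-9.5, 4.6, 11.6]
finger_gap: 0.0154
finger_force: 30.0
```

>>> play_rows:
  targets:
    - {"offset": [0, 0, 0], "rotation": [0, 0, 0], "fingers": 0.04}
    - {"offset": [0, 0, 0], "rotation": [0, 0, 0], "fingers": 0.04}
    - {"offset": [0, 0, 0], "rotation": [0, 0, 0], "fingers": 0.04}
    - {"offset": [0, 0, -0.04], "rotation": [0, 0, 0], "fingers": 0.0919}
    - {"offset": [0, 0, -0.1], "rotation": [0, 0, 0], "fingers": 0.0919}
    - {"offset": [0, 0, -0.12], "rotation": [0, 0, 0], "fingers": 0.0919}

```text
t: 5.95
position: [0.4483, 0.214, 0.4189]
tool_rot: [179.8, 0.3, 158.6]
force: [0.7, 1.6, -0.1]
finger_gap: 0.0681
finger_force: 0.0
```

```bash
python3 - <<'E'
from h import *
s=state();print(s["position"],s["force"],s["finger_gap"]);print(off((.47,.135,.42),194))
E
```

```text
[0.4483 0.214  0.4189] [ 0.6594  1.5982 -0.134 ] 0.0681036912033888
(array([-0.0491, -0.0657, -0.0011]), array([ 0.0017,  0.0065, -0.6184]))
```

>>> play_rows:
  targets:
    - {"offset": [-0.015, -0.02, 0], "rotation": [0, 0, -0.16], "fingers": 0.0919}
    - {"offset": [-0.03, -0.04, 0], "rotation": [0, 0, -0.32], "fingers": 0.0919}
    - {"offset": [-0.04, -0.055, 0], "rotation": [0, 0, -0.48], "fingers": 0.0919}
    - {"offset": [-0.049, -0.066, 0], "rotation": [0, 0, -0.618], "fingers": 0.0919}
    - {"offset": [-0.049, -0.066, 0], "rotation": [0, 0, -0.618], "fingers": 0.0919}

```text
t: 6.58
position: [0.4693, 0.134, 0.4146]
tool_rot: [-180.0, -0.0, -166.2]
force: [-0.5, -0.3, 0.1]
finger_gap: 0.0918
finger_force: 0.0
```

```bash
cat >> h.py <<'E'
RNG={"yellow":[((20,100,90),(35,255,255))],"blue":[((100,120,50),(125,255,255))],"white":[((0,0,170),(180,45,255))]}
def rim(col,z=.125,roi=(150,100,370,300),save=None):
    "rim centre (convex hull ellipse of largest blob) on plane z; world and tool coords"
    s=state();T=tool(s);im=read_camera("wrist")
    if save: cv2.imwrite(save,im[:,:,::-1])
    h=cv2.cvtColor(im,cv2.COLOR_RGB2HSV);m=sum(cv2.inRange(h,*r) for r in RNG[col])
    k=np.zeros_like(m);x0,y0,x1,y1=roi;k[y0:y1,x0:x1]=m[y0:y1,x0:x1]
    c=max(cv2.findContours(k,cv2.RETR_EXTERNAL,cv2.CHAIN_APPROX_NONE)[0],key=cv2.contourArea)
    e=cv2.fitEllipse(cv2.convexHull(c));X=ray("wrist",e[0],z,T)
    print(col,e,cv2.boundingRect(c),"world",X,"tool",T[:3,:3].T@(X-T[:3,3]));return X
E
python3 - <<'E'
from h import *
print(state()["position"],state()["tool_rot"])
rim("yellow",save="pics/w3.png")
E
```

```text
[0.4693 0.134  0.4146] [-179.998    -0.0076 -166.1984]
yellow ((260.5039978027344, 208.69259643554688), (71.28633880615234, 73.55130004882812), 175.00450134277344) (225, 172, 72, 74) world [0.4814 0.1377 0.125 ] tool [-0.0127  0.0008  0.2896]
```

View pics/w3.png

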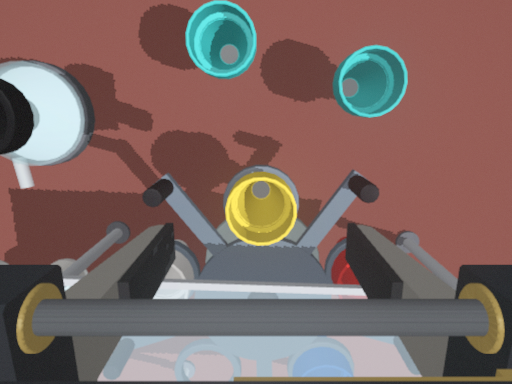

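The yellow cup is at the front, centred at (261,209), with both pegs well clear. Descending to grip it.

>>> play_rows:
  targets:
    - {"offset": [-0.013, 0.001, 0.03], "rotation": [0, 0, 0], "fingers": 0.0919}
    - {"offset": [-0.013, 0.001, 0.07], "rotation": [0, 0, 0], "fingers": 0.0919}
    - {"offset": [-0.013, 0.001, 0.1], "rotation": [0, 0, 0], "fingers": 0.0919}
    - {"offset": [-0.013, 0.001, 0.12], "rotation": [0, 0, 0], "fingers": 0.0919}
    - {"offset": [-0.013, 0.001, 0.122], "rotation": [0, 0, 0], "fingers": 0.0919}
    - {"offset": [-0.013, 0.001, 0.122], "rotation": [0, 0, 0], "fingers": 0.05}
    - {"offset": [-0.013, 0.001, 0.122], "rotation": [0, 0, 0], "fingers": 0.05}
    - {"offset": [-0.013, 0.001, 0.122], "rotation": [0, 0, 0], "fingers": 0.05}

```text
t: 7.62
position: [0.4818, 0.1389, 0.2936]
tool_rot: [-180.0, 0.1, -166.0]
force: [-0.8, 0.3, 0.7]
finger_gap: 0.064
finger_force: 0.0
```

>>> play_rows:
  targets:
    - {"offset": [0, 0, 0], "rotation": [0, 0, 0], "fingers": 0.05}
    - {"offset": [0, 0, 0], "rotation": [0, 0, 0], "fingers": 0.05}

```text
t: 7.88
position: [0.4817, 0.1388, 0.2934]
tool_rot: [-180.0, 0.1, -166.0]
force: [-0.7, 0.6, 4.5]
finger_gap: 0.0591
finger_force: 30.0
```

```bash
python3 - <<'E'
from h import *
p=state()["position"];print(state());print(np.hypot(p[0]-.577,p[1]-.161),np.degrees(np.arctan2(p[1]-.161,p[0]-.577))%360)
E
```

```text
{'t': 7.875, 'joint_positions': array([   2.2385,    4.9224,  109.3542,   -0.0034,   65.6577, -101.7458]), 'dq': array([-0.0836, -0.0771, -0.1403, -0.0397,  0.077 , -0.0491]), 'effort': array([  0.0013, -30.6999, -27.611 ,   0.0064,  -0.1009,  -0.0328]), 'position': array([0.4817, 0.1388, 0.2934]), 'tool_rot': array([-179.9836,    0.0636, -166.0144]), 'force': array([-0.6661,  0.6082,  4.4702]), 'wrist_torque': array([0.0006, 0.0748, 0.0054]), 'finger_force': 30.000855512917042, 'finger_gap': 0.05911706758011017}
0.09781274436886896 193.10951995653735
```

>>> play_rows:
  targets:
    - {"offset": [0, 0, -0.03], "rotation": [0, 0, 0], "fingers": 0.05}
    - {"offset": [0, 0, -0.07], "rotation": [0, 0, 0], "fingers": 0.05}
    - {"offset": [0, 0, -0.11], "rotation": [0, 0, 0], "fingers": 0.05}
    - {"offset": [0, 0, -0.15], "rotation": [0, 0, 0], "fingers": 0.05}
    - {"offset": [0, 0, -0.15], "rotation": [0, 0, 0], "fingers": 0.05}

```text
t: 8.5
position: [0.4821, 0.1388, 0.446]
tool_rot: [-179.9, 0.4, -166.0]
force: [-0.0, 0.2, -1.6]
finger_gap: 0.0592
finger_force: 30.0
```

```bash
python3 - <<'E'
from h import *
s=state();print(s["position"],s["force"],s["finger_gap"]);print(off((.525,-.113,.44),194))
E
```

```text
[0.4821 0.1388 0.446 ] [-0.0485  0.2495 -1.6357] 0.05917699024783076
(array([ 0.0193, -0.2547,  0.0062]), array([-0.0014,  0.0066, -0.0001]))
```

>>> play_rows:
  targets:
    - {"offset": [0.003, -0.04, 0], "rotation": [0, 0, 0], "fingers": 0.05}
    - {"offset": [0.006, -0.08, 0], "rotation": [0, 0, 0], "fingers": 0.05}
    - {"offset": [0.009, -0.12, 0], "rotation": [0, 0, 0], "fingers": 0.05}
    - {"offset": [0.012, -0.16, 0], "rotation": [0, 0, 0], "fingers": 0.05}
    - {"offset": [0.015, -0.2, 0], "rotation": [0, 0, 0], "fingers": 0.05}
    - {"offset": [0.018, -0.24, 0], "rotation": [0, 0, 0], "fingers": 0.05}
    - {"offset": [0.019, -0.255, 0], "rotation": [0, 0, 0], "fingers": 0.05}
    - {"offset": [0.019, -0.255, 0], "rotation": [0, 0, 0], "fingers": 0.05}

```text
t: 9.5
position: [0.5245, -0.1134, 0.4413]
tool_rot: [179.9, -0.1, -166.1]
force: [0.2, 0.5, -1.0]
finger_gap: 0.0591
finger_force: 30.0
```

```bash
python3 - <<'E'
from h import *
s=state();np.save("T4.npy",tool(s));print(s["position"],s["tool_rot"],s["t"])
im=read_camera("wrist");cv2.imwrite("pics/w4.png",im[:,:,::-1])
E
```

```text
[ 0.5245 -0.1134  0.4413] [ 179.888    -0.0981 -166.0794] 9.5
```

View pics/w4.png

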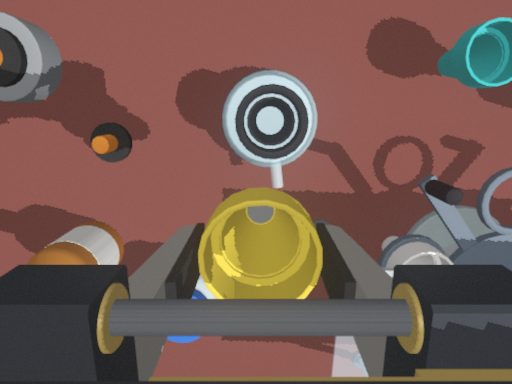

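The receiver mouth is at (270,121), almost straight below the camera, and the cup is held upright.

```bash
python3 - <<'E'
from h import *
im=cv2.imread("pics/w4.png");T=np.load("T4.npy")
b=(im.max(2)<55).astype(np.uint8);k=np.zeros_like(b);k[75:168,225:315]=b[75:168,225:315]
c=max(cv2.findContours(k,cv2.RETR_EXTERNAL,cv2.CHAIN_APPROX_NONE)[0],key=cv2.contourArea)
e=cv2.fitEllipse(cv2.convexHull(c));X=ray("wrist",e[0],.1,T);print(e,X)
print(ray("wrist",(270.3,120.5),.1,T))
h=cv2.cvtColor(im,cv2.COLOR_BGR2HSV);m=cv2.inRange(h,(20,100,90),(35,255,255));ys,xs=np.nonzero(m);print(xs.min(),xs.max(),ys.min(),ys.max())
p=camera_params("wrist");M=np.linalg.inv(p["T_tool_cam"])
for dx in(-.004,0,.004):  # predicted rim edges (z of rim in tool: .171+.083-.086)
    q=[];
    for a in np.linspace(0,2*np.pi,60):
        v=M[:3,:3]@[dx+.03*np.cos(a),.03*np.sin(a),.168]+M[:3,3];v=p["mtx"]@v;q.append(v[:2]/v[2])
    q=np.array(q);print(dx,q.min(0),q.max(0))
print(off((X[0],X[1],.44),194))
E
```

```text
((267.86053466796875, 103.31976318359375), (1.6146360635757446, 11.955120086669922), 62.19690704345703) [ 0.4515 -0.123   0.1   ]
[ 0.4659 -0.117   0.1   ]
96 511 188 380
-0.004 [196.6306 204.225 ] [322.2126 319.6314]
0 [196.2366 195.738 ] [322.5885 312.5615]
0.004 [195.8377 187.1415] [322.9691 305.4085]
(array([0.0734, 0.0076, 0.0018]), array([ 0.0018, -0.0012, -0.0003]))
```

```bash
python3 - <<'E'
from h import *
im=cv2.imread("pics/w4.png");T=np.load("T4.npy");g=im.max(2)
print(g[121,220:322]);print(g[68:172,270])
E
```

```text
[103  95 110 138 147 166 183 210 224 225 224 224 225 225 211 151  68  70
  74  73  73  77  69  86 191 220 205 152  75  72  66  65  65  65  65  58
 188 222 221 221 221 221 221 221 221 221 222 220 220 221 220 221 220 221
 220 221 220 221 221 221 220 220 220 182  81  61  60  59  61  60  57  60
  63  66  91 190 221 201 135  56  59  65  73  75  77  75  77  77 179 229
 242 225 195 183 196 204 191 160 148 148 148 148]
[141 120 132 159 158 160 173 209 232 232 232 231 231 232 232 213 135  77
  81  80  75  74  70  66  62 158 214 223 200 109  75  67  60  58  58  54
  59  69 171 223 223 222 222 223 221 222 222 222 220 222 220 221 221 220
 221 221 221 221 221 222 220 219 220 220 221 215 183  62  58  60  60  61
  62  62  62  67  66 167 220 220 194  61  57  66  74  80  80  75  73  70
 116 191 226 221 197 177 178 182 172 147 149 148 150 150]
```

>>> play_rows:
  targets:
    - {"offset": [0.03, 0.005, 0], "rotation": [0, 0, 0], "fingers": 0.05}
    - {"offset": [0.058, 0.01, 0], "rotation": [0, 0, 0], "fingers": 0.05}
    - {"offset": [0.058, 0.01, 0.03], "rotation": [0, 0, 0], "fingers": 0.05}
    - {"offset": [0.058, 0.01, 0.06], "rotation": [0, 0, 0], "fingers": 0.05}
    - {"offset": [0.058, 0.01, 0.09], "rotation": [0, 0, 0], "fingers": 0.05}
    - {"offset": [0.058, 0.01, 0.11], "rotation": [0, 0, 0], "fingers": 0.05}
    - {"offset": [0.058, 0.01, 0.125], "rotation": [0, 0, 0], "fingers": 0.05}
    - {"offset": [0.058, 0.01, 0.13], "rotation": [0, 0, 0], "fingers": 0.05}

```text
t: 10.55
position: [0.4658, -0.1167, 0.3119]
tool_rot: [179.9, -0.1, -166.0]
force: [0.0, 0.2, -0.4]
finger_gap: 0.0587
finger_force: 30.0
```

>>> play_rows:
  targets:
    - {"offset": [0, 0, 0.005], "rotation": [0, 0, 0], "fingers": 0.05}
    - {"offset": [0, 0, 0.01], "rotation": [0, 0, 0], "fingers": 0.05}
    - {"offset": [0, 0, 0.014], "rotation": [0, 0, 0], "fingers": 0.05}
    - {"offset": [0, 0, 0.014], "rotation": [0, 0, 0], "fingers": 0.05}

```text
t: 11.05
position: [0.4659, -0.1175, 0.2985]
tool_rot: [180.0, -0.0, -166.0]
force: [-0.4, -0.3, -0.4]
finger_gap: 0.0595
finger_force: 30.0
```

>>> play_rows:
  targets:
    - {"offset": [0, 0, 0.003], "rotation": [0, 0, 0], "fingers": 0.05}
    - {"offset": [0, 0, 0.004], "rotation": [0, 0, 0], "fingers": 0.05}
    - {"offset": [0, 0, 0.004], "rotation": [0, 0, 0], "fingers": 0.05}
    - {"offset": [0, 0, 0.004], "rotation": [0, 0, 0], "fingers": 0.0919}
    - {"offset": [0, 0, 0.004], "rotation": [0, 0, 0], "fingers": 0.0919}
    - {"offset": [0, 0, 0.004], "rotation": [0, 0, 0], "fingers": 0.0919}
    - {"offset": [0, 0, 0.004], "rotation": [0, 0, 0], "fingers": 0.0919}

```text
t: 11.92
position: [0.466, -0.1176, 0.2948]
tool_rot: [-180.0, 0.0, -166.0]
force: [-0.3, -0.0, -0.7]
finger_gap: 0.0916
finger_force: 0.0
```

>>> play_rows:
  targets:
    - {"offset": [0, 0, -0.03], "rotation": [0, 0, 0], "fingers": 0.0919}
    - {"offset": [0, 0, -0.06], "rotation": [0, 0, 0], "fingers": 0.0919}
    - {"offset": [0, 0, -0.1], "rotation": [0, 0, 0], "fingers": 0.0919}
    - {"offset": [0, 0, -0.126], "rotation": [0, 0, 0], "fingers": 0.0919}
    - {"offset": [0, 0, -0.126], "rotation": [0, 0, 0], "fingers": 0.0919}

```text
t: 12.55
position: [0.4665, -0.1178, 0.4228]
tool_rot: [-179.8, 0.2, -166.0]
force: [0.1, -0.5, -0.9]
finger_gap: 0.092
finger_force: 0.0
```

```bash
python3 - <<'E'
from h import *
print(state()["position"])
rim("yellow",z=.126,save="pics/w5.png")
# next: peg at -36 deg from front pocket (194): 158 deg
a=np.radians(158);X=(.577+.145*np.cos(a),.161+.145*np.sin(a),.42);print(X,off(X,158))
E
```

```text
[ 0.4665 -0.1178  0.4228]
yellow ((261.4947814941406, 189.577880859375), (71.13052368164062, 72.86012268066406), 174.37924194335938) (227, 153, 71, 73) world [ 0.4655 -0.1173  0.126 ] tool [0.0019 0.0016 0.2968]
(np.float64(0.4425583410878158), np.float64(0.2153179560453073), 0.42) (array([-0.0577,  0.3287,  0.0006]), array([-0.0005,  0.0012,  0.6282]))
```

View pics/w5.png

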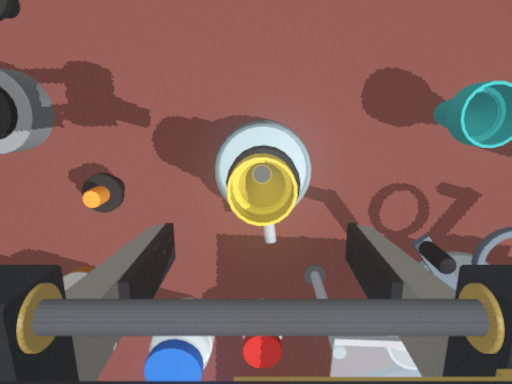

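Yellow sits home and concentric in the mouth, at (261,190). Now the two +72° strokes for blue.

>>> play_rows:
  targets:
    - {"offset": [-0.01, 0.045, 0], "rotation": [0, 0, 0.09], "fingers": 0.05}
    - {"offset": [-0.018, 0.09, 0], "rotation": [0, 0, 0.18], "fingers": 0.05}
    - {"offset": [-0.026, 0.135, 0], "rotation": [0, 0, 0.27], "fingers": 0.05}
    - {"offset": [-0.034, 0.18, 0], "rotation": [0, 0, 0.36], "fingers": 0.05}
    - {"offset": [-0.042, 0.225, 0], "rotation": [0, 0, 0.45], "fingers": 0.05}
    - {"offset": [-0.05, 0.27, 0], "rotation": [0, 0, 0.54], "fingers": 0.05}
    - {"offset": [-0.055, 0.315, 0], "rotation": [0, 0, 0.628], "fingers": 0.05}
    - {"offset": [-0.058, 0.329, 0.04], "rotation": [0, 0, 0.628], "fingers": 0.05}

```text
t: 13.6
position: [0.4426, 0.218, 0.3811]
tool_rot: [179.9, 0.2, 158.1]
force: [-0.4, -1.2, -0.3]
finger_gap: 0.0502
finger_force: 0.0
```

>>> play_rows:
  targets:
    - {"offset": [0, 0, 0.025], "rotation": [0, 0, 0], "fingers": 0.05}
    - {"offset": [0, 0, 0.035], "rotation": [0, 0, 0], "fingers": 0.05}
    - {"offset": [0, 0, 0.035], "rotation": [0, 0, 0], "fingers": 0.05}

```text
t: 13.98
position: [0.4424, 0.2155, 0.3445]
tool_rot: [-179.9, -0.1, 158.0]
force: [0.4, 0.5, -0.5]
finger_gap: 0.05
finger_force: 0.0
```

```bash
cat >> h.py <<'E'
def peg(save=None):
    s=state();T=tool(s);im=read_camera("wrist")
    if save: cv2.imwrite(save,im[:,:,::-1])
    b=(im.max(2)<50).astype(np.uint8);b[:195]=0;b[262:]=0;b[:,:225]=0;b[:,295:]=0
    n,l,st,c=cv2.connectedComponentsWithStats(b);i=1+np.argmax(st[1:,4]);x,y,w,h=st[i,:4]
    uv=(x+w/2,y+h-w/2+3);X=ray("wrist",uv,.138,T);print("peg box",x,y,w,h,X,"tool",T[:3,:3].T@(X-T[:3,3]),s["position"],s["tool_rot"])
    return X
E
python3 - <<'E'
from h import *
peg("pics/w6.png")
E
```

```text
peg box 251 215 7 13 [0.4398 0.2131 0.138 ] tool [ 0.0011 -0.0028  0.2065] [0.4424 0.2155 0.3445] [-179.9197   -0.1178  157.9898]
```

View pics/w6.png

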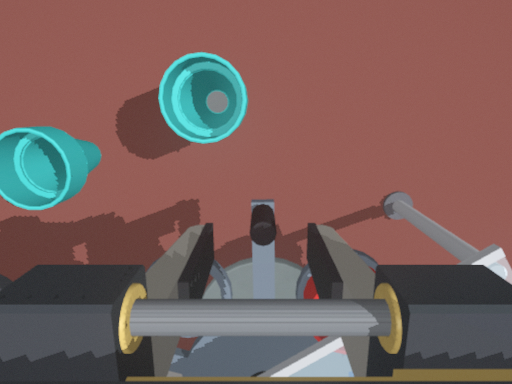

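The peg at (263,232) is centred between the fingers. Gripping it and carrying it +72°.

>>> play_rows:
  targets:
    - {"offset": [-0.002, 0, 0.025], "rotation": [0, 0, 0], "fingers": 0.05}
    - {"offset": [-0.002, 0, 0.048], "rotation": [0, 0, 0], "fingers": 0.05}
    - {"offset": [-0.002, 0, 0.048], "rotation": [0, 0, 0], "fingers": 0.01}
    - {"offset": [-0.002, 0, 0.048], "rotation": [0, 0, 0], "fingers": 0.01}
    - {"offset": [-0.002, 0, 0.048], "rotation": [0, 0, 0], "fingers": 0.01}
    - {"offset": [-0.002, 0, 0.048], "rotation": [0, 0, 0], "fingers": 0.01}

```text
t: 14.78
position: [0.445, 0.2151, 0.2989]
tool_rot: [179.9, 0.1, 158.0]
force: [-0.1, -0.7, 2.6]
finger_gap: 0.0155
finger_force: 30.0
```

>>> play_rows:
  targets:
    - {"offset": [-0.0004, -0.0114, 0], "rotation": [0, 0, -0.079], "fingers": 0.01}
    - {"offset": [-0.0018, -0.0227, 0], "rotation": [0, 0, -0.157], "fingers": 0.01}
    - {"offset": [-0.004, -0.0338, 0], "rotation": [0, 0, -0.236], "fingers": 0.01}
    - {"offset": [-0.0071, -0.0448, 0], "rotation": [0, 0, -0.314], "fingers": 0.01}
    - {"offset": [-0.011, -0.0555, 0], "rotation": [0, 0, -0.393], "fingers": 0.01}
    - {"offset": [-0.0158, -0.0658, 0], "rotation": [0, 0, -0.471], "fingers": 0.01}
    - {"offset": [-0.0214, -0.0758, 0], "rotation": [0, 0, -0.55], "fingers": 0.01}
    - {"offset": [-0.0277, -0.0852, 0], "rotation": [0, 0, -0.628], "fingers": 0.01}

```text
t: 15.78
position: [0.4397, 0.1255, 0.2989]
tool_rot: [-180.0, 0.4, -165.9]
force: [8.2, 4.4, -4.1]
finger_gap: 0.0153
finger_force: 30.0
```

>>> play_rows:
  targets:
    - {"offset": [-0.0004, -0.0114, 0], "rotation": [0, 0, -0.079], "fingers": 0.01}
    - {"offset": [-0.0018, -0.0227, 0], "rotation": [0, 0, -0.157], "fingers": 0.01}
    - {"offset": [-0.004, -0.0338, 0], "rotation": [0, 0, -0.236], "fingers": 0.01}
    - {"offset": [-0.0071, -0.0448, 0], "rotation": [0, 0, -0.314], "fingers": 0.01}
    - {"offset": [-0.011, -0.0555, 0], "rotation": [0, 0, -0.393], "fingers": 0.01}
    - {"offset": [-0.0158, -0.0658, 0], "rotation": [0, 0, -0.471], "fingers": 0.01}
    - {"offset": [-0.0214, -0.0758, 0], "rotation": [0, 0, -0.55], "fingers": 0.01}
    - {"offset": [-0.0277, -0.0852, 0], "rotation": [0, 0, -0.628], "fingers": 0.01}

```text
t: 16.77
position: [0.4875, 0.0509, 0.2989]
tool_rot: [-179.9, 0.5, -130.0]
force: [8.8, 13.0, -3.0]
finger_gap: 0.0152
finger_force: 30.0
```

>>> play_rows:
  targets:
    - {"offset": [0, 0, 0], "rotation": [0, 0, 0], "fingers": 0.01}
    - {"offset": [0, 0, 0], "rotation": [0, 0, 0], "fingers": 0.05}
    - {"offset": [0, 0, 0], "rotation": [0, 0, 0], "fingers": 0.05}
    - {"offset": [0, 0, 0], "rotation": [0, 0, 0], "fingers": 0.05}
    - {"offset": [0, 0, -0.03], "rotation": [0, 0, 0], "fingers": 0.05}
    - {"offset": [0, 0, -0.06], "rotation": [0, 0, 0], "fingers": 0.05}
    - {"offset": [0, 0, -0.08], "rotation": [0, 0, 0], "fingers": 0.05}
    - {"offset": [0, 0, -0.08], "rotation": [0, 0, 0], "fingers": 0.05}

```text
t: 17.77
position: [0.4862, 0.0495, 0.3793]
tool_rot: [-179.8, 0.1, -130.0]
force: [-0.0, 0.6, 0.0]
finger_gap: 0.0501
finger_force: 0.0
```

```bash
python3 - <<'E'
from h import *
s=state();print(s["position"]);a=np.radians(158);X=(.577+.145*np.cos(a),.161+.145*np.sin(a),.345);print(X,off(X,158))
E
```

```text
[0.4862 0.0495 0.3793]
(np.float64(0.4425583410878158), np.float64(0.2153179560453073), 0.345) (array([-0.0988,  0.1402,  0.034 ]), array([-0.0016,  0.0035,  1.2561]))
```

>>> play_rows:
  targets:
    - {"offset": [-0.005, 0.018, 0], "rotation": [0, 0, 0.157], "fingers": 0.05}
    - {"offset": [-0.015, 0.036, 0], "rotation": [0, 0, 0.314], "fingers": 0.05}
    - {"offset": [-0.025, 0.054, 0], "rotation": [0, 0, 0.471], "fingers": 0.05}
    - {"offset": [-0.04, 0.072, 0], "rotation": [0, 0, 0.628], "fingers": 0.05}
    - {"offset": [-0.055, 0.09, 0], "rotation": [0, 0, 0.785], "fingers": 0.05}
    - {"offset": [-0.07, 0.108, 0], "rotation": [0, 0, 0.942], "fingers": 0.05}
    - {"offset": [-0.085, 0.125, 0.015], "rotation": [0, 0, 1.1], "fingers": 0.05}
    - {"offset": [-0.099, 0.14, 0.034], "rotation": [0, 0, 1.256], "fingers": 0.05}

```text
t: 18.77
position: [0.4418, 0.2161, 0.3422]
tool_rot: [-180.0, -0.0, 157.7]
force: [-0.5, 0.0, 0.2]
finger_gap: 0.0501
finger_force: 0.0
```

>>> play_rows:
  targets:
    - {"offset": [0, 0, 0], "rotation": [0, 0, 0], "fingers": 0.05}
    - {"offset": [0, 0, 0], "rotation": [0, 0, 0], "fingers": 0.05}

```text
t: 19.02
position: [0.4423, 0.215, 0.3435]
tool_rot: [-180.0, -0.0, 158.1]
force: [-0.1, -0.5, 0.6]
finger_gap: 0.0495
finger_force: 0.0
```

```bash
python3 - <<'E'
from h import *
X=peg("pics/w7.png")
im=cv2.imread("pics/w7.png");g=im.max(2);print(g[232,225:295]);print(g[200:262,262])
E
```

```text
peg box 255 210 6 11 [0.4369 0.2162 0.138 ] tool [ 0.0054 -0.0008  0.2055] [0.4423 0.215  0.3435] [-179.9601   -0.0186  158.1442]
[150 149 148 149 149 150 151 150 150 150 150 149 151 149 151 151 150 151
 150 148 150 150 151 149 150 120  60  54  57  55  52  53  53  53  52  52
  54  54  53  53  51  54  53  56  52  55  54  55  54  51  51  64  94 104
 104 104 124 144 149 151 151 149 150 150 144 135 138 121 106 106]
[ 97 120 152 140  67  55  54  53  53  50  52  49  52  52  52  51  52  51
  47  56  51  56  69  72  72  63  55  55  56  56  56  54  54  53  54  51
  54  54  53  51  54  54  52  52  56 114 161 161 161 160 161 161 162 161
 162 162 161 161 162 161 161 161]
```

The peg is centred again (columns 251–276, top near row 233). Same grip and stroke.

>>> play_rows:
  targets:
    - {"offset": [-0.002, 0, 0.025], "rotation": [0, 0, 0], "fingers": 0.05}
    - {"offset": [-0.002, 0, 0.047], "rotation": [0, 0, 0], "fingers": 0.05}
    - {"offset": [-0.002, 0, 0.047], "rotation": [0, 0, 0], "fingers": 0.01}
    - {"offset": [-0.002, 0, 0.047], "rotation": [0, 0, 0], "fingers": 0.01}
    - {"offset": [-0.002, 0, 0.047], "rotation": [0, 0, 0], "fingers": 0.01}
    - {"offset": [-0.002, 0, 0.047], "rotation": [0, 0, 0], "fingers": 0.01}

```text
t: 19.82
position: [0.4446, 0.2148, 0.2978]
tool_rot: [179.9, 0.1, 158.0]
force: [-0.4, -0.1, 2.0]
finger_gap: 0.0151
finger_force: 30.0
```

>>> play_rows:
  targets:
    - {"offset": [-0.0004, -0.0114, 0], "rotation": [0, 0, -0.079], "fingers": 0.01}
    - {"offset": [-0.0018, -0.0227, 0], "rotation": [0, 0, -0.157], "fingers": 0.01}
    - {"offset": [-0.004, -0.0338, 0], "rotation": [0, 0, -0.236], "fingers": 0.01}
    - {"offset": [-0.0071, -0.0448, 0], "rotation": [0, 0, -0.314], "fingers": 0.01}
    - {"offset": [-0.011, -0.0555, 0], "rotation": [0, 0, -0.393], "fingers": 0.01}
    - {"offset": [-0.0158, -0.0658, 0], "rotation": [0, 0, -0.471], "fingers": 0.01}
    - {"offset": [-0.0214, -0.0758, 0], "rotation": [0, 0, -0.55], "fingers": 0.01}
    - {"offset": [-0.0277, -0.0852, 0], "rotation": [0, 0, -0.628], "fingers": 0.01}

```text
t: 20.82
position: [0.4394, 0.1253, 0.2978]
tool_rot: [-180.0, 0.4, -165.9]
force: [9.7, 4.3, -5.3]
finger_gap: 0.0149
finger_force: 30.0
```

>>> play_rows:
  targets:
    - {"offset": [-0.0004, -0.0114, 0], "rotation": [0, 0, -0.079], "fingers": 0.01}
    - {"offset": [-0.0018, -0.0227, 0], "rotation": [0, 0, -0.157], "fingers": 0.01}
    - {"offset": [-0.004, -0.0338, 0], "rotation": [0, 0, -0.236], "fingers": 0.01}
    - {"offset": [-0.0071, -0.0448, 0], "rotation": [0, 0, -0.314], "fingers": 0.01}
    - {"offset": [-0.011, -0.0555, 0], "rotation": [0, 0, -0.393], "fingers": 0.01}
    - {"offset": [-0.0158, -0.0658, 0], "rotation": [0, 0, -0.471], "fingers": 0.01}
    - {"offset": [-0.0214, -0.0758, 0], "rotation": [0, 0, -0.55], "fingers": 0.01}
    - {"offset": [-0.0277, -0.0852, 0], "rotation": [0, 0, -0.628], "fingers": 0.01}

```text
t: 21.82
position: [0.4871, 0.0507, 0.2979]
tool_rot: [-179.9, 0.5, -129.9]
force: [9.5, 12.8, -3.4]
finger_gap: 0.0151
finger_force: 30.0
```

>>> play_rows:
  targets:
    - {"offset": [0, 0, 0], "rotation": [0, 0, 0], "fingers": 0.01}
    - {"offset": [0, 0, 0], "rotation": [0, 0, 0], "fingers": 0.05}
    - {"offset": [0, 0, 0], "rotation": [0, 0, 0], "fingers": 0.05}
    - {"offset": [0, 0, 0], "rotation": [0, 0, 0], "fingers": 0.05}
    - {"offset": [0, 0, -0.03], "rotation": [0, 0, 0], "fingers": 0.05}
    - {"offset": [0, 0, -0.06], "rotation": [0, 0, 0], "fingers": 0.0919}
    - {"offset": [0, 0, -0.1], "rotation": [0, 0, 0], "fingers": 0.0919}
    - {"offset": [0, 0, -0.12], "rotation": [0, 0, 0], "fingers": 0.0919}

```text
t: 22.82
position: [0.4856, 0.0492, 0.4192]
tool_rot: [-179.8, 0.1, -130.0]
force: [-0.3, 1.3, -0.9]
finger_gap: 0.0776
finger_force: 0.0
```

```bash
python3 - <<'E'
from h import *
s=state();print(s["position"]);print(off((.47,.135,.415),194))
E
```

```text
[0.4856 0.0492 0.4192]
(array([-0.0556,  0.0671,  0.004 ]), array([-0.0022,  0.0023,  0.6278]))
```

>>> play_rows:
  targets:
    - {"offset": [-0.015, 0.017, 0.002], "rotation": [0, 0, 0.157], "fingers": 0.0919}
    - {"offset": [-0.03, 0.034, 0.004], "rotation": [0, 0, 0.314], "fingers": 0.0919}
    - {"offset": [-0.045, 0.051, 0.004], "rotation": [0, 0, 0.471], "fingers": 0.0919}
    - {"offset": [-0.056, 0.067, 0.004], "rotation": [0, 0, 0.628], "fingers": 0.0919}
    - {"offset": [-0.056, 0.067, 0.004], "rotation": [0, 0, 0.628], "fingers": 0.0919}
    - {"offset": [-0.056, 0.067, 0.004], "rotation": [0, 0, 0.628], "fingers": 0.0919}

```text
t: 23.58
position: [0.4702, 0.1348, 0.4127]
tool_rot: [-180.0, -0.0, -165.9]
force: [0.2, -0.6, -0.2]
finger_gap: 0.0917
finger_force: 0.0
```

```bash
python3 - <<'E'
from h import *
print(state()["position"],state()["tool_rot"])
rim("blue",save="pics/w8.png")
E
```

```text
[0.4702 0.1348 0.4127] [-179.9706   -0.0017 -165.8696]
blue ((260.0093994140625, 208.13088989257812), (71.58776092529297, 74.12471771240234), 176.4246826171875) (224, 171, 73, 75) world [0.4814 0.1379 0.125 ] tool [-0.0116  0.0004  0.2877]
```

View pics/w8.png

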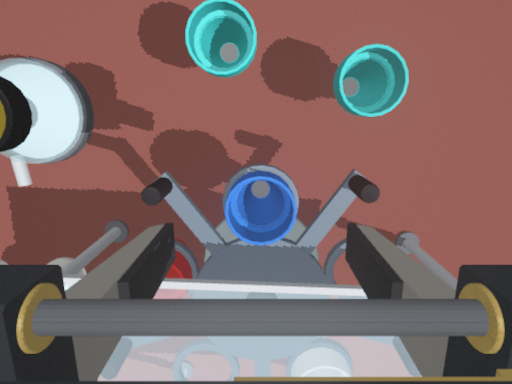

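Blue is at the front, rim centre (260,208), in the same place as yellow was.

>>> play_rows:
  targets:
    - {"offset": [-0.012, 0.0, 0.03], "rotation": [0, 0, 0], "fingers": 0.0919}
    - {"offset": [-0.012, 0.0, 0.07], "rotation": [0, 0, 0], "fingers": 0.0919}
    - {"offset": [-0.012, 0.0, 0.1], "rotation": [0, 0, 0], "fingers": 0.0919}
    - {"offset": [-0.012, 0.0, 0.118], "rotation": [0, 0, 0], "fingers": 0.0919}
    - {"offset": [-0.012, 0.0, 0.12], "rotation": [0, 0, 0], "fingers": 0.0919}
    - {"offset": [-0.012, 0.0, 0.12], "rotation": [0, 0, 0], "fingers": 0.05}
    - {"offset": [-0.012, 0.0, 0.12], "rotation": [0, 0, 0], "fingers": 0.05}
    - {"offset": [-0.012, 0.0, 0.12], "rotation": [0, 0, 0], "fingers": 0.05}

```text
t: 24.62
position: [0.4821, 0.1383, 0.2935]
tool_rot: [-180.0, 0.1, -166.0]
force: [-0.0, -0.2, -0.2]
finger_gap: 0.0636
finger_force: 0.0
```

>>> play_rows:
  targets:
    - {"offset": [0, 0, 0], "rotation": [0, 0, 0], "fingers": 0.05}
    - {"offset": [0, 0, 0], "rotation": [0, 0, 0], "fingers": 0.05}
    - {"offset": [0, 0, 0], "rotation": [0, 0, 0], "fingers": 0.05}

```text
t: 25.0
position: [0.482, 0.1383, 0.2934]
tool_rot: [-180.0, 0.1, -166.0]
force: [0.1, 0.8, 5.7]
finger_gap: 0.06
finger_force: 30.0
```

>>> play_rows:
  targets:
    - {"offset": [0, 0, -0.03], "rotation": [0, 0, 0], "fingers": 0.05}
    - {"offset": [0, 0, -0.07], "rotation": [0, 0, 0], "fingers": 0.05}
    - {"offset": [0, 0, -0.11], "rotation": [0, 0, 0], "fingers": 0.05}
    - {"offset": [0, 0, -0.15], "rotation": [0, 0, 0], "fingers": 0.05}
    - {"offset": [0, 0, -0.16], "rotation": [0, 0, 0], "fingers": 0.05}
    - {"offset": [0, 0, -0.16], "rotation": [0, 0, 0], "fingers": 0.05}

```text
t: 25.75
position: [0.4817, 0.1383, 0.4518]
tool_rot: [180.0, -0.0, -166.0]
force: [-0.2, -0.1, -0.7]
finger_gap: 0.0599
finger_force: 30.0
```

```bash
python3 - <<'E'
from h import *
s=state();print(s["position"],s["force"],s["finger_gap"]);print(off((.4656,-.1175,.455),194))
E
```

```text
[0.4817 0.1383 0.4518] [-0.2451 -0.0801 -0.656 ] 0.05985640556572893
(array([ 0.0774, -0.2443, -0.0032]), array([ 0.0002, -0.0008, -0.0001]))
```

>>> play_rows:
  targets:
    - {"offset": [0.013, -0.041, 0], "rotation": [0, 0, 0], "fingers": 0.05}
    - {"offset": [0.026, -0.082, 0], "rotation": [0, 0, 0], "fingers": 0.05}
    - {"offset": [0.039, -0.123, 0], "rotation": [0, 0, 0], "fingers": 0.05}
    - {"offset": [0.052, -0.164, 0], "rotation": [0, 0, 0], "fingers": 0.05}
    - {"offset": [0.065, -0.205, 0], "rotation": [0, 0, 0], "fingers": 0.05}
    - {"offset": [0.077, -0.244, 0], "rotation": [0, 0, 0], "fingers": 0.05}
    - {"offset": [0.077, -0.244, 0], "rotation": [0, 0, 0], "fingers": 0.05}
    - {"offset": [0.077, -0.244, 0.04], "rotation": [0, 0, 0], "fingers": 0.05}

```text
t: 26.75
position: [0.4666, -0.1172, 0.4132]
tool_rot: [-179.9, 0.2, -166.1]
force: [0.4, -1.0, -1.1]
finger_gap: 0.0599
finger_force: 30.0
```

>>> play_rows:
  targets:
    - {"offset": [0, 0, 0.02], "rotation": [0, 0, 0], "fingers": 0.05}
    - {"offset": [0, 0, 0.04], "rotation": [0, 0, 0], "fingers": 0.05}
    - {"offset": [0, 0, 0.06], "rotation": [0, 0, 0], "fingers": 0.05}
    - {"offset": [0, 0, 0.074], "rotation": [0, 0, 0], "fingers": 0.05}
    - {"offset": [0, 0, 0.08], "rotation": [0, 0, 0], "fingers": 0.05}
    - {"offset": [0, 0, 0.084], "rotation": [0, 0, 0], "fingers": 0.05}
    - {"offset": [0, 0, 0.086], "rotation": [0, 0, 0], "fingers": 0.05}
    - {"offset": [0, 0, 0.086], "rotation": [0, 0, 0], "fingers": 0.05}

```text
t: 27.75
position: [0.4662, -0.1172, 0.3271]
tool_rot: [-180.0, 0.0, -166.0]
force: [1.1, 0.1, -0.6]
finger_gap: 0.0603
finger_force: 30.0
```

Free so far. I'll lower the last 6 mm, release and rise.

>>> play_rows:
  targets:
    - {"offset": [0, 0, 0.003], "rotation": [0, 0, 0], "fingers": 0.05}
    - {"offset": [0, 0, 0.006], "rotation": [0, 0, 0], "fingers": 0.05}
    - {"offset": [0, 0, 0.006], "rotation": [0, 0, 0], "fingers": 0.05}

```text
t: 28.12
position: [0.466, -0.1171, 0.3206]
tool_rot: [180.0, -0.0, -166.0]
force: [0.6, -0.7, -0.2]
finger_gap: 0.0604
finger_force: 30.0
```

>>> play_rows:
  targets:
    - {"offset": [0, 0, 0], "rotation": [0, 0, 0], "fingers": 0.0919}
    - {"offset": [0, 0, 0], "rotation": [0, 0, 0], "fingers": 0.0919}
    - {"offset": [0, 0, 0], "rotation": [0, 0, 0], "fingers": 0.0919}
    - {"offset": [0, 0, 0], "rotation": [0, 0, 0], "fingers": 0.0919}
    - {"offset": [0, 0, -0.04], "rotation": [0, 0, 0], "fingers": 0.0919}
    - {"offset": [0, 0, -0.08], "rotation": [0, 0, 0], "fingers": 0.0919}
    - {"offset": [0, 0, -0.102], "rotation": [0, 0, 0], "fingers": 0.0919}
    - {"offset": [0, 0, -0.102], "rotation": [0, 0, 0], "fingers": 0.0919}

```text
t: 29.12
position: [0.4664, -0.1173, 0.4245]
tool_rot: [-179.8, 0.2, -166.0]
force: [0.1, -0.1, -0.1]
finger_gap: 0.0918
finger_force: 0.0
```

```bash
python3 - <<'E'
from h import *
print(state()["position"])
rim("blue",z=.152,save="pics/w9.png")
a=np.radians(158);X=(.577+.145*np.cos(a),.161+.145*np.sin(a),.42);print(X,off(X,158))
E
```

```text
[ 0.4664 -0.1173  0.4245]
blue ((261.4185791015625, 197.0986328125), (76.06141662597656, 78.0301513671875), 6.114641189575195) (223, 158, 77, 79) world [ 0.4654 -0.1169  0.152 ] tool [0.0018 0.0014 0.2725]
(np.float64(0.4425583410878158), np.float64(0.2153179560453073), 0.42) (array([-0.0576,  0.3283,  0.0026]), array([-0.0004,  0.0009,  0.6282]))
```

Blue is concentric at (.4654,-.1169). Repeating the two strokes for white.

>>> play_rows:
  targets:
    - {"offset": [-0.01, 0.045, 0], "rotation": [0, 0, 0.09], "fingers": 0.05}
    - {"offset": [-0.018, 0.09, 0], "rotation": [0, 0, 0.18], "fingers": 0.05}
    - {"offset": [-0.026, 0.135, 0], "rotation": [0, 0, 0.27], "fingers": 0.05}
    - {"offset": [-0.034, 0.18, 0], "rotation": [0, 0, 0.36], "fingers": 0.05}
    - {"offset": [-0.042, 0.225, 0], "rotation": [0, 0, 0.45], "fingers": 0.05}
    - {"offset": [-0.05, 0.27, 0], "rotation": [0, 0, 0.54], "fingers": 0.05}
    - {"offset": [-0.055, 0.315, 0], "rotation": [0, 0, 0.628], "fingers": 0.05}
    - {"offset": [-0.058, 0.328, 0.04], "rotation": [0, 0, 0.628], "fingers": 0.05}

```text
t: 30.18
position: [0.443, 0.2175, 0.3833]
tool_rot: [179.8, 0.2, 158.1]
force: [0.2, 0.1, -0.7]
finger_gap: 0.0501
finger_force: 0.0
```

>>> play_rows:
  targets:
    - {"offset": [0, 0, 0.025], "rotation": [0, 0, 0], "fingers": 0.05}
    - {"offset": [0, 0, 0.037], "rotation": [0, 0, 0], "fingers": 0.05}
    - {"offset": [0, 0, 0.037], "rotation": [0, 0, 0], "fingers": 0.05}

```text
t: 30.55
position: [0.4426, 0.2149, 0.3443]
tool_rot: [-179.9, -0.1, 158.0]
force: [-0.1, 0.4, 0.4]
finger_gap: 0.0502
finger_force: 0.0
```

```bash
python3 - <<'E'
from h import *
X=peg("pics/w10.png")
g=cv2.imread("pics/w10.png").max(2);r=np.nonzero(g[232,225:295]<62)[0]+225;c=np.nonzero(g[195:262,262]<80)[0]+195;print(r.min(),r.max(),c.min(),c.max())
E
```

```text
peg box 254 211 6 9 [0.4362 0.2157 0.138 ] tool [ 0.0057 -0.0014  0.2064] [0.4426 0.2149 0.3443] [-179.9045   -0.1391  157.9868]
252 276 204 244
```

The peg is in the same place (columns 252–276).

>>> play_rows:
  targets:
    - {"offset": [-0.002, 0, 0.025], "rotation": [0, 0, 0], "fingers": 0.05}
    - {"offset": [-0.002, 0, 0.048], "rotation": [0, 0, 0], "fingers": 0.05}
    - {"offset": [-0.002, 0, 0.048], "rotation": [0, 0, 0], "fingers": 0.01}
    - {"offset": [-0.002, 0, 0.048], "rotation": [0, 0, 0], "fingers": 0.01}
    - {"offset": [-0.002, 0, 0.048], "rotation": [0, 0, 0], "fingers": 0.01}
    - {"offset": [-0.002, 0, 0.048], "rotation": [0, 0, 0], "fingers": 0.01}

```text
t: 31.35
position: [0.4453, 0.2146, 0.2989]
tool_rot: [179.9, 0.1, 158.0]
force: [-0.6, 0.7, 1.8]
finger_gap: 0.0151
finger_force: 30.0
```

>>> play_rows:
  targets:
    - {"offset": [-0.0004, -0.0114, 0], "rotation": [0, 0, -0.079], "fingers": 0.01}
    - {"offset": [-0.0018, -0.0227, 0], "rotation": [0, 0, -0.157], "fingers": 0.01}
    - {"offset": [-0.004, -0.0338, 0], "rotation": [0, 0, -0.236], "fingers": 0.01}
    - {"offset": [-0.0071, -0.0448, 0], "rotation": [0, 0, -0.314], "fingers": 0.01}
    - {"offset": [-0.011, -0.0555, 0], "rotation": [0, 0, -0.393], "fingers": 0.01}
    - {"offset": [-0.0158, -0.0658, 0], "rotation": [0, 0, -0.471], "fingers": 0.01}
    - {"offset": [-0.0214, -0.0758, 0], "rotation": [0, 0, -0.55], "fingers": 0.01}
    - {"offset": [-0.0277, -0.0852, 0], "rotation": [0, 0, -0.628], "fingers": 0.01}

```text
t: 32.35
position: [0.4402, 0.125, 0.2989]
tool_rot: [-180.0, 0.5, -165.9]
force: [9.4, 4.3, -5.7]
finger_gap: 0.0155
finger_force: 30.0
```

>>> play_rows:
  targets:
    - {"offset": [-0.0004, -0.0114, 0], "rotation": [0, 0, -0.079], "fingers": 0.01}
    - {"offset": [-0.0018, -0.0227, 0], "rotation": [0, 0, -0.157], "fingers": 0.01}
    - {"offset": [-0.004, -0.0338, 0], "rotation": [0, 0, -0.236], "fingers": 0.01}
    - {"offset": [-0.0071, -0.0448, 0], "rotation": [0, 0, -0.314], "fingers": 0.01}
    - {"offset": [-0.011, -0.0555, 0], "rotation": [0, 0, -0.393], "fingers": 0.01}
    - {"offset": [-0.0158, -0.0658, 0], "rotation": [0, 0, -0.471], "fingers": 0.01}
    - {"offset": [-0.0214, -0.0758, 0], "rotation": [0, 0, -0.55], "fingers": 0.01}
    - {"offset": [-0.0277, -0.0852, 0], "rotation": [0, 0, -0.628], "fingers": 0.01}

```text
t: 33.35
position: [0.488, 0.0507, 0.299]
tool_rot: [-179.9, 0.6, -130.0]
force: [11.0, 16.3, -3.0]
finger_gap: 0.0151
finger_force: 30.0
```

>>> play_rows:
  targets:
    - {"offset": [0, 0, 0], "rotation": [0, 0, 0], "fingers": 0.01}
    - {"offset": [0, 0, 0], "rotation": [0, 0, 0], "fingers": 0.05}
    - {"offset": [0, 0, 0], "rotation": [0, 0, 0], "fingers": 0.05}
    - {"offset": [0, 0, 0], "rotation": [0, 0, 0], "fingers": 0.05}
    - {"offset": [0, 0, -0.03], "rotation": [0, 0, 0], "fingers": 0.05}
    - {"offset": [0, 0, -0.06], "rotation": [0, 0, 0], "fingers": 0.05}
    - {"offset": [0, 0, -0.08], "rotation": [0, 0, 0], "fingers": 0.05}
    - {"offset": [0, 0, -0.08], "rotation": [0, 0, 0], "fingers": 0.05}

```text
t: 34.35
position: [0.4866, 0.0489, 0.3793]
tool_rot: [-179.8, 0.1, -130.0]
force: [0.5, 0.2, -0.8]
finger_gap: 0.0496
finger_force: 0.0
```

>>> play_rows:
  targets:
    - {"offset": [-0.005, 0.018, 0], "rotation": [0, 0, 0.157], "fingers": 0.05}
    - {"offset": [-0.015, 0.036, 0], "rotation": [0, 0, 0.314], "fingers": 0.05}
    - {"offset": [-0.025, 0.054, 0], "rotation": [0, 0, 0.471], "fingers": 0.05}
    - {"offset": [-0.04, 0.072, 0], "rotation": [0, 0, 0.628], "fingers": 0.05}
    - {"offset": [-0.055, 0.09, 0], "rotation": [0, 0, 0.785], "fingers": 0.05}
    - {"offset": [-0.07, 0.108, 0], "rotation": [0, 0, 0.942], "fingers": 0.05}
    - {"offset": [-0.085, 0.125, 0.015], "rotation": [0, 0, 1.1], "fingers": 0.05}
    - {"offset": [-0.099, 0.14, 0.034], "rotation": [0, 0, 1.256], "fingers": 0.05}

```text
t: 35.35
position: [0.4421, 0.2155, 0.3422]
tool_rot: [-180.0, -0.0, 157.7]
force: [-0.7, -0.4, 0.2]
finger_gap: 0.05
finger_force: 0.0
```

>>> play_rows:
  targets:
    - {"offset": [0, 0, 0], "rotation": [0, 0, 0], "fingers": 0.05}
    - {"offset": [0, 0, 0], "rotation": [0, 0, 0], "fingers": 0.05}

```text
t: 35.6
position: [0.4426, 0.2145, 0.3435]
tool_rot: [-180.0, -0.0, 158.1]
force: [0.2, 0.4, -0.1]
finger_gap: 0.0501
finger_force: 0.0
```

```bash
python3 - <<'E'
from h import *
X=peg("pics/w11.png")
g=cv2.imread("pics/w11.png").max(2);r=np.nonzero(g[232,225:295]<62)[0]+225;c=np.nonzero(g[195:262,262]<80)[0]+195;print(r.min(),r.max(),c.min(),c.max())
E
```

```text
peg box 272 220 4 10 [0.4464 0.222  0.138 ] tool [-0.0007  0.0085  0.2055] [0.4426 0.2145 0.3435] [-179.9598   -0.0167  158.1394]
251 275 203 243
```

>>> play_rows:
  targets:
    - {"offset": [-0.002, 0, 0.025], "rotation": [0, 0, 0], "fingers": 0.05}
    - {"offset": [-0.002, 0, 0.047], "rotation": [0, 0, 0], "fingers": 0.05}
    - {"offset": [-0.002, 0, 0.047], "rotation": [0, 0, 0], "fingers": 0.01}
    - {"offset": [-0.002, 0, 0.047], "rotation": [0, 0, 0], "fingers": 0.01}
    - {"offset": [-0.002, 0, 0.047], "rotation": [0, 0, 0], "fingers": 0.01}
    - {"offset": [-0.002, 0, 0.047], "rotation": [0, 0, 0], "fingers": 0.01}

```text
t: 36.4
position: [0.4449, 0.2142, 0.2978]
tool_rot: [179.9, 0.1, 158.0]
force: [0.8, -0.8, 1.9]
finger_gap: 0.0153
finger_force: 30.0
```

>>> play_rows:
  targets:
    - {"offset": [-0.0004, -0.0114, 0], "rotation": [0, 0, -0.079], "fingers": 0.01}
    - {"offset": [-0.0018, -0.0227, 0], "rotation": [0, 0, -0.157], "fingers": 0.01}
    - {"offset": [-0.004, -0.0338, 0], "rotation": [0, 0, -0.236], "fingers": 0.01}
    - {"offset": [-0.0071, -0.0448, 0], "rotation": [0, 0, -0.314], "fingers": 0.01}
    - {"offset": [-0.011, -0.0555, 0], "rotation": [0, 0, -0.393], "fingers": 0.01}
    - {"offset": [-0.0158, -0.0658, 0], "rotation": [0, 0, -0.471], "fingers": 0.01}
    - {"offset": [-0.0214, -0.0758, 0], "rotation": [0, 0, -0.55], "fingers": 0.01}
    - {"offset": [-0.0277, -0.0852, 0], "rotation": [0, 0, -0.628], "fingers": 0.01}

```text
t: 37.4
position: [0.4399, 0.1247, 0.2978]
tool_rot: [-180.0, 0.5, -165.9]
force: [11.3, 4.7, -6.2]
finger_gap: 0.015
finger_force: 30.0
```

>>> play_rows:
  targets:
    - {"offset": [-0.0004, -0.0114, 0], "rotation": [0, 0, -0.079], "fingers": 0.01}
    - {"offset": [-0.0018, -0.0227, 0], "rotation": [0, 0, -0.157], "fingers": 0.01}
    - {"offset": [-0.004, -0.0338, 0], "rotation": [0, 0, -0.236], "fingers": 0.01}
    - {"offset": [-0.0071, -0.0448, 0], "rotation": [0, 0, -0.314], "fingers": 0.01}
    - {"offset": [-0.011, -0.0555, 0], "rotation": [0, 0, -0.393], "fingers": 0.01}
    - {"offset": [-0.0158, -0.0658, 0], "rotation": [0, 0, -0.471], "fingers": 0.01}
    - {"offset": [-0.0214, -0.0758, 0], "rotation": [0, 0, -0.55], "fingers": 0.01}
    - {"offset": [-0.0277, -0.0852, 0], "rotation": [0, 0, -0.628], "fingers": 0.01}

```text
t: 38.4
position: [0.4876, 0.0505, 0.2978]
tool_rot: [-179.9, 0.6, -130.0]
force: [12.5, 14.8, -4.3]
finger_gap: 0.0156
finger_force: 30.0
```

>>> play_rows:
  targets:
    - {"offset": [0, 0, 0], "rotation": [0, 0, 0], "fingers": 0.01}
    - {"offset": [0, 0, 0], "rotation": [0, 0, 0], "fingers": 0.05}
    - {"offset": [0, 0, 0], "rotation": [0, 0, 0], "fingers": 0.05}
    - {"offset": [0, 0, 0], "rotation": [0, 0, 0], "fingers": 0.05}
    - {"offset": [0, 0, -0.03], "rotation": [0, 0, 0], "fingers": 0.05}
    - {"offset": [0, 0, -0.06], "rotation": [0, 0, 0], "fingers": 0.0919}
    - {"offset": [0, 0, -0.1], "rotation": [0, 0, 0], "fingers": 0.0919}
    - {"offset": [0, 0, -0.12], "rotation": [0, 0, 0], "fingers": 0.0919}

```text
t: 39.4
position: [0.4859, 0.0487, 0.4192]
tool_rot: [-179.8, 0.1, -130.0]
force: [0.8, -0.2, -0.2]
finger_gap: 0.0777
finger_force: 0.0
```

>>> play_rows:
  targets:
    - {"offset": [-0.015, 0.017, 0.002], "rotation": [0, 0, 0.157], "fingers": 0.0919}
    - {"offset": [-0.03, 0.034, 0.004], "rotation": [0, 0, 0.314], "fingers": 0.0919}
    - {"offset": [-0.045, 0.051, 0.004], "rotation": [0, 0, 0.471], "fingers": 0.0919}
    - {"offset": [-0.056, 0.067, 0.004], "rotation": [0, 0, 0.628], "fingers": 0.0919}
    - {"offset": [-0.056, 0.067, 0.004], "rotation": [0, 0, 0.628], "fingers": 0.0919}
    - {"offset": [-0.056, 0.067, 0.004], "rotation": [0, 0, 0.628], "fingers": 0.0919}

```text
t: 40.15
position: [0.4705, 0.1343, 0.4127]
tool_rot: [-180.0, -0.0, -165.9]
force: [0.2, -0.5, 0.6]
finger_gap: 0.0918
finger_force: 0.0
```

```bash
python3 - <<'E'
from h import *
print(state()["position"],state()["tool_rot"])
rim("white",save="pics/w12.png")
E
```

```text
[0.4705 0.1343 0.4127] [-179.971    -0.005  -165.8684]
white ((261.9082946777344, 208.916259765625), (70.28917694091797, 77.07038879394531), 57.39402770996094) (225, 175, 73, 71) world [0.482 0.139 0.125] tool [-0.0123  0.0019  0.2877]
```

View pics/w12.png

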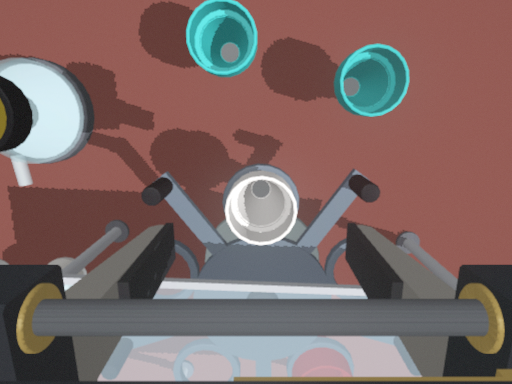

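White is at the front, centred near (261,209), and red has gone to the rear. Grip it and carry it to the stack.

>>> play_rows:
  targets:
    - {"offset": [-0.012, 0.001, 0.03], "rotation": [0, 0, 0], "fingers": 0.0919}
    - {"offset": [-0.012, 0.001, 0.07], "rotation": [0, 0, 0], "fingers": 0.0919}
    - {"offset": [-0.012, 0.001, 0.1], "rotation": [0, 0, 0], "fingers": 0.0919}
    - {"offset": [-0.012, 0.001, 0.118], "rotation": [0, 0, 0], "fingers": 0.0919}
    - {"offset": [-0.012, 0.001, 0.12], "rotation": [0, 0, 0], "fingers": 0.0919}
    - {"offset": [-0.012, 0.001, 0.12], "rotation": [0, 0, 0], "fingers": 0.05}
    - {"offset": [-0.012, 0.001, 0.12], "rotation": [0, 0, 0], "fingers": 0.05}
    - {"offset": [-0.012, 0.001, 0.12], "rotation": [0, 0, 0], "fingers": 0.05}

```text
t: 41.2
position: [0.4821, 0.1386, 0.2935]
tool_rot: [-180.0, 0.1, -166.0]
force: [-0.4, -0.7, -0.5]
finger_gap: 0.0643
finger_force: 0.0
```

>>> play_rows:
  targets:
    - {"offset": [0, 0, 0], "rotation": [0, 0, 0], "fingers": 0.05}
    - {"offset": [0, 0, 0], "rotation": [0, 0, 0], "fingers": 0.05}
    - {"offset": [0, 0, 0], "rotation": [0, 0, 0], "fingers": 0.05}

```text
t: 41.58
position: [0.4821, 0.1387, 0.2933]
tool_rot: [-180.0, 0.1, -166.0]
force: [-1.1, 0.5, 4.6]
finger_gap: 0.0584
finger_force: 30.0
```

>>> play_rows:
  targets:
    - {"offset": [0, 0, -0.03], "rotation": [0, 0, 0], "fingers": 0.05}
    - {"offset": [0, 0, -0.07], "rotation": [0, 0, 0], "fingers": 0.05}
    - {"offset": [0, 0, -0.11], "rotation": [0, 0, 0], "fingers": 0.05}
    - {"offset": [0, 0, -0.15], "rotation": [0, 0, 0], "fingers": 0.05}
    - {"offset": [0, 0, -0.17], "rotation": [0, 0, 0], "fingers": 0.05}
    - {"offset": [0, 0, -0.17], "rotation": [0, 0, 0], "fingers": 0.05}

```text
t: 42.32
position: [0.482, 0.1387, 0.4638]
tool_rot: [-180.0, 0.2, -166.0]
force: [0.4, -0.4, -1.6]
finger_gap: 0.0582
finger_force: 30.0
```

```bash
python3 - <<'E'
from h import *
s=state();print(s["position"],s["force"],s["finger_gap"]);print(off((.4656,-.1172,.46),194))
E
```

```text
[0.482  0.1387 0.4638] [ 0.3788 -0.4295 -1.5549] 0.05824460294326361
(array([ 0.0779, -0.2444,  0.0037]), array([-0.0004,  0.0027, -0.    ]))
```

>>> play_rows:
  targets:
    - {"offset": [0.013, -0.041, 0], "rotation": [0, 0, 0], "fingers": 0.05}
    - {"offset": [0.026, -0.082, 0], "rotation": [0, 0, 0], "fingers": 0.05}
    - {"offset": [0.039, -0.123, 0], "rotation": [0, 0, 0], "fingers": 0.05}
    - {"offset": [0.052, -0.164, 0], "rotation": [0, 0, 0], "fingers": 0.05}
    - {"offset": [0.065, -0.205, 0], "rotation": [0, 0, 0], "fingers": 0.05}
    - {"offset": [0.078, -0.244, 0], "rotation": [0, 0, 0], "fingers": 0.05}
    - {"offset": [0.078, -0.244, 0], "rotation": [0, 0, 0], "fingers": 0.05}
    - {"offset": [0.078, -0.244, 0.03], "rotation": [0, 0, 0], "fingers": 0.05}

```text
t: 43.32
position: [0.4655, -0.1169, 0.433]
tool_rot: [-179.9, 0.1, -166.0]
force: [0.5, -0.3, -0.5]
finger_gap: 0.0586
finger_force: 30.0
```

>>> play_rows:
  targets:
    - {"offset": [0, 0, 0.02], "rotation": [0, 0, 0], "fingers": 0.05}
    - {"offset": [0, 0, 0.04], "rotation": [0, 0, 0], "fingers": 0.05}
    - {"offset": [0, 0, 0.055], "rotation": [0, 0, 0], "fingers": 0.05}
    - {"offset": [0, 0, 0.065], "rotation": [0, 0, 0], "fingers": 0.05}
    - {"offset": [0, 0, 0.072], "rotation": [0, 0, 0], "fingers": 0.05}
    - {"offset": [0, 0, 0.077], "rotation": [0, 0, 0], "fingers": 0.05}
    - {"offset": [0, 0, 0.08], "rotation": [0, 0, 0], "fingers": 0.05}
    - {"offset": [0, 0, 0.08], "rotation": [0, 0, 0], "fingers": 0.05}

```text
t: 44.32
position: [0.4652, -0.117, 0.3528]
tool_rot: [-180.0, 0.0, -166.0]
force: [-0.4, -0.8, -0.8]
finger_gap: 0.0581
finger_force: 30.0
```

>>> play_rows:
  targets:
    - {"offset": [0, 0, 0.003], "rotation": [0, 0, 0], "fingers": 0.05}
    - {"offset": [0, 0, 0.006], "rotation": [0, 0, 0], "fingers": 0.05}
    - {"offset": [0, 0, 0.006], "rotation": [0, 0, 0], "fingers": 0.05}

```text
t: 44.7
position: [0.4651, -0.117, 0.3465]
tool_rot: [180.0, -0.0, -166.0]
force: [-0.3, -0.2, -0.7]
finger_gap: 0.0586
finger_force: 30.0
```

>>> play_rows:
  targets:
    - {"offset": [0, 0, 0], "rotation": [0, 0, 0], "fingers": 0.0919}
    - {"offset": [0, 0, 0], "rotation": [0, 0, 0], "fingers": 0.0919}
    - {"offset": [0, 0, 0], "rotation": [0, 0, 0], "fingers": 0.0919}
    - {"offset": [0, 0, 0], "rotation": [0, 0, 0], "fingers": 0.0919}
    - {"offset": [0, 0, -0.04], "rotation": [0, 0, 0], "fingers": 0.0919}
    - {"offset": [0, 0, -0.08], "rotation": [0, 0, 0], "fingers": 0.0919}
    - {"offset": [0, 0, -0.104], "rotation": [0, 0, 0], "fingers": 0.0919}
    - {"offset": [0, 0, -0.104], "rotation": [0, 0, 0], "fingers": 0.0919}

```text
t: 45.7
position: [0.4655, -0.1171, 0.4527]
tool_rot: [-179.8, 0.2, -166.0]
force: [0.1, -0.5, -0.2]
finger_gap: 0.092
finger_force: 0.0
```

```bash
python3 - <<'E'
from h import *
print(state()["position"])
rim("white",z=.178,save="pics/w13.png",roi=(200,100,325,262))
im=read_camera("top")
for r in blobs(im,(5,150,150),(18,255,255),5):print("or",r,ray("top",r[0],.084))
im=read_camera("scene");cv2.imwrite("pics/s13.png",cv2.resize(im[120:280,60:340],None,fx=2.8,fy=2.8,interpolation=cv2.INTER_CUBIC)[:,:,::-1])
E
```

```text
[ 0.4655 -0.1171  0.4527]
white ((262.5455627441406, 178.38673400878906), (90.1207046508789, 112.62779235839844), 3.2731375694274902) (220, 124, 87, 112) world [ 0.4504 -0.1194  0.178 ] tool [0.0161 0.0023 0.2746]
or (array([333., 201.]), np.int32(27), array([330, 199,   7,   5], dtype=int32)) [ 0.5307 -0.2797  0.084 ]
or (array([369.4375, 217.25  ]), np.int32(16), array([368, 215,   4,   5], dtype=int32)) [ 0.4704 -0.4075  0.084 ]
or (array([372.5, 247.5]), np.int32(22), array([370, 245,   6,   6], dtype=int32)) [ 0.3631 -0.4143  0.084 ]
```

View pics/s13.png

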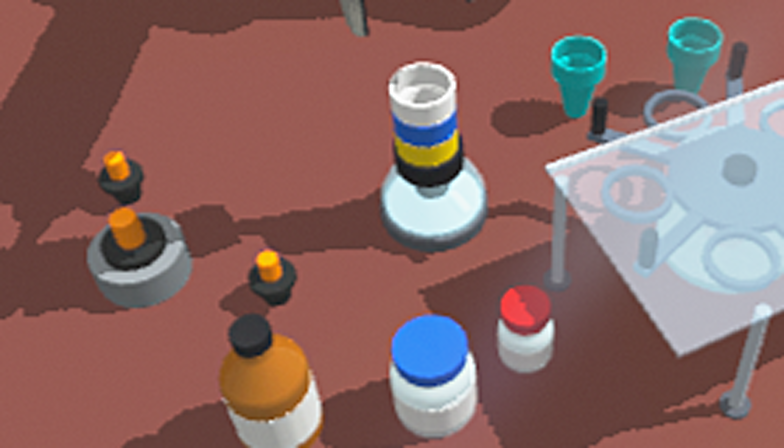

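The stack is seated correctly: yellow, blue, white, upright on the mouth. The stopper is in its stand at lower left. Moving above the stopper.

```bash
python3 - <<'E'
from h import *
print(off((.46,-.405,.40),165))
E
```

```text
(array([ 0.0743, -0.2785,  0.0487]), array([ 0.0012, -0.0023,  0.506 ]))
```

>>> play_rows:
  targets:
    - {"offset": [0.01, -0.04, 0], "rotation": [0, 0, 0.07], "fingers": 0.06}
    - {"offset": [0.02, -0.08, 0], "rotation": [0, 0, 0.14], "fingers": 0.06}
    - {"offset": [0.03, -0.12, 0], "rotation": [0, 0, 0.21], "fingers": 0.06}
    - {"offset": [0.04, -0.16, 0.01], "rotation": [0, 0, 0.28], "fingers": 0.06}
    - {"offset": [0.05, -0.2, 0.02], "rotation": [0, 0, 0.35], "fingers": 0.06}
    - {"offset": [0.063, -0.24, 0.035], "rotation": [0, 0, 0.43], "fingers": 0.06}
    - {"offset": [0.074, -0.278, 0.048], "rotation": [0, 0, 0.506], "fingers": 0.06}
    - {"offset": [0.074, -0.278, 0.048], "rotation": [0, 0, 0.506], "fingers": 0.06}

```text
t: 46.85
position: [0.4594, -0.4062, 0.3988]
tool_rot: [179.8, -0.3, 164.8]
force: [-0.1, 0.3, 0.2]
finger_gap: 0.0603
finger_force: 0.0
```

```bash
python3 - <<'E'
from h import *
s=state();T=tool(s);print(s["position"],s["tool_rot"])
im=read_camera("wrist");cv2.imwrite("pics/w14.png",im[:,:,::-1])
for r in blobs(im,(5,120,90),(20,255,255),60):
    X=ray("wrist",r[0],.080,T);print(r,X,T[:3,:3].T@(X-T[:3,3]))
E
```

```text
[ 0.4594 -0.4062  0.3988] [179.8089  -0.2813 164.8265]
(array([212.6549,  87.8341]), np.int32(452), array([201,  76,  25,  24], dtype=int32)) [ 0.3656 -0.4205  0.08  ] [ 0.0852 -0.0394  0.3191]
(array([260.0099, 199.7037]), np.int32(810), array([246, 183,  29,  34], dtype=int32)) [ 0.4705 -0.4076  0.08  ] [-0.0126  0.0005  0.3188]
(array([391.2455, 219.9457]), np.int32(497), array([378, 208,  28,  25], dtype=int32)) [ 0.5214 -0.295   0.08  ] [-0.0323  0.1225  0.3191]
```

View pics/w14.png

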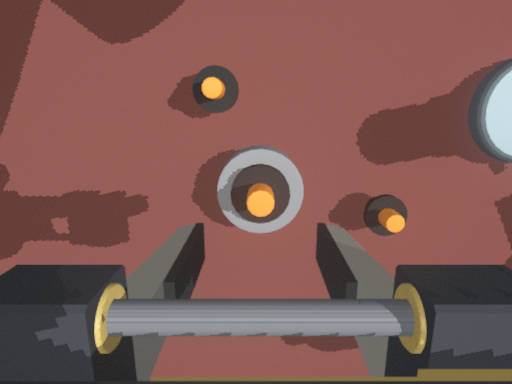

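The stopper knob top is at (261,203), with the two small decoys clear at (213,88) and (391,220).

>>> play_rows:
  targets:
    - {"offset": [-0.015, 0.001, 0.04], "rotation": [0, 0, 0], "fingers": 0.06}
    - {"offset": [-0.015, 0.001, 0.08], "rotation": [0, 0, 0], "fingers": 0.06}
    - {"offset": [-0.015, 0.001, 0.12], "rotation": [0, 0, 0], "fingers": 0.06}
    - {"offset": [-0.015, 0.001, 0.145], "rotation": [0, 0, 0], "fingers": 0.06}
    - {"offset": [-0.015, 0.001, 0.155], "rotation": [0, 0, 0], "fingers": 0.06}
    - {"offset": [-0.015, 0.001, 0.155], "rotation": [0, 0, 0], "fingers": 0.06}
    - {"offset": [-0.015, 0.001, 0.155], "rotation": [0, 0, 0], "fingers": 0.015}
    - {"offset": [-0.015, 0.001, 0.155], "rotation": [0, 0, 0], "fingers": 0.015}

```text
t: 47.9
position: [0.4757, -0.4078, 0.2492]
tool_rot: [-179.9, 0.1, 165.0]
force: [0.1, -0.3, 0.6]
finger_gap: 0.0419
finger_force: 0.0
```

>>> play_rows:
  targets:
    - {"offset": [0, 0, 0], "rotation": [0, 0, 0], "fingers": 0.015}
    - {"offset": [0, 0, 0], "rotation": [0, 0, 0], "fingers": 0.015}
    - {"offset": [0, 0, 0], "rotation": [0, 0, 0], "fingers": 0.015}

```text
t: 48.28
position: [0.4754, -0.4078, 0.2482]
tool_rot: [-180.0, 0.0, 165.0]
force: [-1.2, -0.3, 2.9]
finger_gap: 0.0253
finger_force: 30.0
```

>>> play_rows:
  targets:
    - {"offset": [0, 0, -0.02], "rotation": [0, 0, 0], "fingers": 0.015}
    - {"offset": [0, 0, -0.05], "rotation": [0, 0, 0], "fingers": 0.015}
    - {"offset": [0, 0, -0.09], "rotation": [0, 0, 0], "fingers": 0.015}
    - {"offset": [0, 0, -0.13], "rotation": [0, 0, 0], "fingers": 0.015}
    - {"offset": [0, 0, -0.17], "rotation": [0, 0, 0], "fingers": 0.015}
    - {"offset": [0, 0, -0.21], "rotation": [0, 0, 0], "fingers": 0.015}
    - {"offset": [0, 0, -0.225], "rotation": [0, 0, 0], "fingers": 0.015}
    - {"offset": [0, 0, -0.225], "rotation": [0, 0, 0], "fingers": 0.015}

```text
t: 49.28
position: [0.4753, -0.4075, 0.4736]
tool_rot: [-179.9, 0.1, 165.0]
force: [1.0, -0.0, -2.2]
finger_gap: 0.0251
finger_force: 30.0
```

```bash
python3 - <<'E'
from h import *
s=state();T=tool(s);print(s["position"],s["tool_rot"],s["force"])
print(off((.4655,-.117,.47),165))
im=read_camera("wrist")
for r in blobs(im,(5,120,90),(20,255,255),60): print(r)
for x in(-.003,0,.003): # expected knob-top centre pixel
    p=camera_params("wrist");M=np.linalg.inv(p["T_tool_cam"]);v=p["mtx"]@(M[:3,:3]@[x,0,.164]+M[:3,3]);print(x,v[:2]/v[2])
cv2.imwrite("pics/w15.png",im[:,:,::-1])
E
```

```text
[ 0.4753 -0.4075  0.4736] [-179.9417    0.0839  164.9995] [ 1.0268 -0.0118 -2.1861]
(array([0.0846, 0.2781, 0.0032]), array([-0.001 ,  0.0015, -0.    ]))
(array([220.13,  75.04]), np.int32(300), array([211,  65,  20,  21], dtype=int32))
(array([368.6791, 186.9595]), np.int32(321), array([358, 178,  22,  19], dtype=int32))
(array([259.9483, 245.5   ]), np.int32(3096), array([233, 210,  55,  70], dtype=int32))
(array([367.6727, 258.3455]), np.int32(165), array([352, 254,  39,  11], dtype=int32))
-0.003 [259.2785 266.8268]
0 [259.2709 260.8969]
0.003 [259.2632 254.9112]
```

View pics/w15.png

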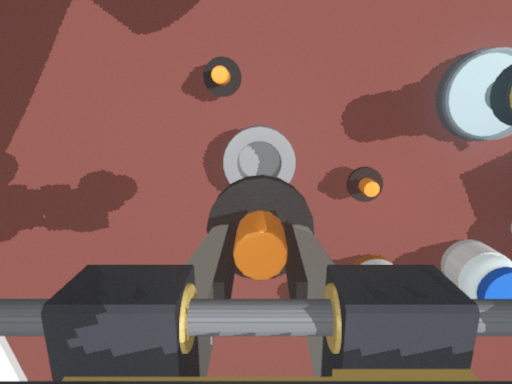

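The stopper is held upright and sits about 3 mm toward tool +x. Carrying it to the stack with that correction.

>>> play_rows:
  targets:
    - {"offset": [0.012, 0.04, 0], "rotation": [0, 0, 0], "fingers": 0.015}
    - {"offset": [0.024, 0.08, 0], "rotation": [0, 0, 0], "fingers": 0.015}
    - {"offset": [0.036, 0.12, 0], "rotation": [0, 0, 0], "fingers": 0.015}
    - {"offset": [0.048, 0.16, 0], "rotation": [0, 0, 0], "fingers": 0.015}
    - {"offset": [0.06, 0.2, 0], "rotation": [0, 0, 0], "fingers": 0.015}
    - {"offset": [0.072, 0.24, 0], "rotation": [0, 0, 0], "fingers": 0.015}
    - {"offset": [0.082, 0.278, 0], "rotation": [0, 0, 0], "fingers": 0.015}
    - {"offset": [0.082, 0.278, 0], "rotation": [0, 0, 0], "fingers": 0.015}

```text
t: 50.32
position: [0.4677, -0.1156, 0.4706]
tool_rot: [179.9, -0.2, 165.2]
force: [0.6, -0.3, -1.6]
finger_gap: 0.0256
finger_force: 30.0
```

>>> play_rows:
  targets:
    - {"offset": [0, 0, 0.02], "rotation": [0, 0, 0], "fingers": 0.015}
    - {"offset": [0, 0, 0.04], "rotation": [0, 0, 0], "fingers": 0.015}
    - {"offset": [0, 0, 0.052], "rotation": [0, 0, 0], "fingers": 0.015}
    - {"offset": [0, 0, 0.06], "rotation": [0, 0, 0], "fingers": 0.015}
    - {"offset": [0, 0, 0.068], "rotation": [0, 0, 0], "fingers": 0.015}
    - {"offset": [0, 0, 0.075], "rotation": [0, 0, 0], "fingers": 0.015}
    - {"offset": [0, 0, 0.08], "rotation": [0, 0, 0], "fingers": 0.015}
    - {"offset": [0, 0, 0.08], "rotation": [0, 0, 0], "fingers": 0.015}

```text
t: 51.32
position: [0.468, -0.1177, 0.3924]
tool_rot: [180.0, -0.0, 165.0]
force: [0.2, -0.2, -2.3]
finger_gap: 0.0255
finger_force: 30.0
```

Free, with about 6 mm to go.

>>> play_rows:
  targets:
    - {"offset": [0, 0, 0.003], "rotation": [0, 0, 0], "fingers": 0.015}
    - {"offset": [0, 0, 0.006], "rotation": [0, 0, 0], "fingers": 0.015}
    - {"offset": [0, 0, 0.006], "rotation": [0, 0, 0], "fingers": 0.015}

```text
t: 51.7
position: [0.468, -0.1177, 0.3865]
tool_rot: [180.0, -0.0, 165.0]
force: [-0.1, 0.4, -1.7]
finger_gap: 0.0254
finger_force: 30.0
```

>>> play_rows:
  targets:
    - {"offset": [0, 0, 0], "rotation": [0, 0, 0], "fingers": 0.06}
    - {"offset": [0, 0, 0], "rotation": [0, 0, 0], "fingers": 0.06}
    - {"offset": [0, 0, 0], "rotation": [0, 0, 0], "fingers": 0.06}
    - {"offset": [0, 0, 0], "rotation": [0, 0, 0], "fingers": 0.06}
    - {"offset": [0, 0, -0.03], "rotation": [0, 0, 0], "fingers": 0.06}
    - {"offset": [0, 0, -0.06], "rotation": [0, 0, 0], "fingers": 0.06}
    - {"offset": [0, 0, -0.09], "rotation": [0, 0, 0], "fingers": 0.06}
    - {"offset": [0, 0, -0.09], "rotation": [0, 0, 0], "fingers": 0.06}

```text
t: 52.7
position: [0.4684, -0.118, 0.4793]
tool_rot: [-179.9, 0.3, 165.0]
force: [0.4, 0.4, 0.4]
finger_gap: 0.06
finger_force: 0.0
```

>>> play_rows:
  targets:
    - {"offset": [0.04, 0, -0.03], "rotation": [0, 0, 0], "fingers": 0.06}
    - {"offset": [0.08, 0, -0.06], "rotation": [0, 0, 0], "fingers": 0.06}
    - {"offset": [0.08, 0, -0.06], "rotation": [0, 0, 0], "fingers": 0.06}

```text
t: 53.08
position: [0.3897, -0.0966, 0.5382]
tool_rot: [-179.9, 0.2, 165.0]
force: [1.0, -0.2, -1.0]
finger_gap: 0.06
finger_force: 0.0
```

```bash
python3 - <<'E'
from h import *
s=state();print(s["position"],s["t"])
im=read_camera("scene");cv2.imwrite("pics/s16.png",im[:,:,::-1])
# expected column of the stack in the scene camera: flange .178-.188, knob .188-.222
c=np.array([.4655,-.117])
for z in(.1,.126,.152,.178,.188,.222): print(z,proj("scene",np.r_[c,z]))
for n,lo,hi in(("orange",(5,150,120),(18,255,255)),("yellow",(20,120,90),(35,255,255)),("blue",(105,120,50),(125,255,255)),("white",(0,0,150),(180,40,255)),("black",(0,0,0),(180,255,60))):
    sub=im[120:230,180:250];print(n,[(b[0]+[180,120],b[1],b[2]+[180,120,0,0]) for b in blobs(sub,lo,hi,20)])
E
```

```text
[ 0.3897 -0.0966  0.5382] 53.075
0.1 [212.3672 170.837 ]
0.126 [211.7009 163.9895]
0.152 [211.0077 156.865 ]
0.178 [210.2858 149.4464]
0.188 [210.0001 146.5109]
0.222 [208.9938 136.169 ]
orange [(array([209.2456, 142.9123]), np.int32(114), array([204, 134,  12,  16]))]
yellow [(array([208.8571, 136.4762]), np.int32(42), array([205, 134,   9,   6])), (array([212.5414, 174.1401]), np.int32(157), array([201, 167,  23,  13]))]
blue [(array([211.7254, 166.838 ]), np.int32(142), array([201, 160,  22,  12]))]
white [(array([211.7455, 159.1273]), np.int32(165), array([199, 151,  24,  14])), (array([215.2164, 193.3303]), np.int32(439), array([199, 182,  33,  21]))]
black [(array([206.4639, 151.3299]), np.int32(97), array([199, 144,  22,  13])), (array([213.1688, 180.9545]), np.int32(154), array([201, 170,  24,  17]))]
```

Measured in the scene image, the knob top is at (208.9,136.5) against an expected (209.0,136.2) for fully home. The bands below it are contiguous and in the right order.

```bash
python3 -c "
from cell import *
print(sign_off())"
```

```text
the job is handed in; nothing more can be done
None
```

The filter stack is built and handed in: yellow, blue and white cups are nested upright in the receiver (no green cup was in the carousel), with the stopper plugged home on top by the final camera check and the red cup still in its pocket.

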